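# Free the caught reagent pack and sort the packs by colour

### The job

Four reagent packs are to be put away standing upright on the floor of the tray of their own colour: both green ones in the green tray, both orange ones in the orange tray. One orange pack is caught under the lips of the aluminium dock: hold the wooden block and push the pack along the dock with it until it has come clear of the lips, without touching that pack with the gripper while it is still caught, and only then lift it out. Finish with the wooden block lying on the middle of the black mat, lengthwise along it, and leave the amber jar where it stands.

Things in the scene. Friction and masses are not known exactly. Their poses are not given: they have to be found in the camera images.
- green_pack: Loose green reagent pack, one big round cap. White body 56 (x) x 30 (y) mm, top 45 mm high, cap 24 mm wide to 55 mm; coloured foot 56 x 46 x 5 mm. Grip across y above the foot. 0.12 kg. Origin: centre of underside, z up.
- green_twin: Loose green reagent pack, two small caps. White body 56 (x) x 30 (y) mm, top 45 mm high, caps 18 mm wide at x +-14 mm to 55 mm; coloured foot 56 x 46 x 5 mm. Grip across y above the foot. 0.12 kg. Origin: centre of underside, z up.
- orange_pack: Loose orange reagent pack, one big round cap. White body 56 (x) x 30 (y) mm, top 45 mm high, cap 24 mm wide to 55 mm; coloured foot 56 x 46 x 5 mm. Grip across y above the foot. 0.12 kg. Origin: centre of underside, z up.
- stuck_pack: Orange reagent pack, two small caps, caught in the dock: its origin 6 mm above and within 3 mm of the dock's, x along the dock's x; a spring pad pinches its foot, 5 to 10 N slide it. White body 56 (x) x 30 (y) mm, top 45 mm high, caps 18 mm wide at x +-14 mm to 55 mm; coloured foot 56 x 46 x 5 mm. Grip across y above the foot. 0.12 kg. Origin: centre of underside, z up.
- block: Loose brown wooden tapping block, 90 (x) x 24 (y) x 36 mm high, 0.07 kg, lying on the bench. Origin: centre of its underside; z up. Grip it across the 24 mm.
- green_tray: Green open tray, fixed to the bench, outside 100 (x) x 188 (y) x 20 mm high, walls and floor 4 mm thick, so inside 92 x 180 mm. Origin: centre of the underside (inner floor 4 mm above it). Takes two packs side by side along its y, e.g. at y = +42 and -42 mm with their long sides along its x.
- orange_tray: Orange open tray, fixed to the bench, outside 100 (x) x 188 (y) x 20 mm high, walls and floor 4 mm thick, so inside 92 x 180 mm. Origin: centre of the underside (inner floor 4 mm above it). Takes two packs side by side along its y, e.g. at y = +42 and -42 mm with their long sides along its x.
- dock: Fixed aluminium plate 6 mm thick, x -45 to 85, y -38 to 38 mm; origin on the bench. Blue lips 35 mm apart, 17.5 mm high, at x -30 to -8 mm only, hold the pack's foot down; its rear end is at x -28. Push it towards +x with the block, entering low and lengthwise at the open -x end: free once its origin is past x 25; flat there; low stop bar (12 mm high) halts it at x 50.
- mat: Thin black rubber mat, fixed, 120 (x) x 60 (y) x 3 mm, the wooden block's place. Origin: centre of its underside.
- jar: Small amber glass jar with black cap, 34 mm in diameter, 56 mm high, standing loose beyond the dock. Origin: centre of its underside. To be left alone.

How it is judged:
By the outcome, as a careful person would: the job done as asked, in the order asked, and still so for the second after the job is handed in, with the robot touching nothing.
It also fails if it takes over 134 s, if anything falls off the work surface, if the arm or the gripper's body presses on something with over 40 N, if the wrist force passes 120 N, or if a joint passes its speed limit or range.

### The arm

A 6-joint arm with a two-finger parallel gripper is mounted at the origin on the work surface. World frame = base frame: x ahead of the robot, y to its left, z up, the work surface at z = 0. Lengths are in mm, angles in rad, forces in N, time in s.
With the tool pointing down it reaches from about 300 to 775 mm from the base axis. Payload 14.6 kg.
Tool frame: the origin (TCP) lies midway between the tips of the shut fingers; the grasp point (between the pads) lies 19 mm behind it; z points along the fingers, y is the line along which they close (so a half turn about z gives the same grasp; the last joint's range is limited). The gripper opens to 94 mm and grips with 3 to 60 N. Pads are 16 mm wide; open, the fingers measure 119 mm over their backs; the gripper's body (75 mm by 177 mm) begins 78 mm behind the grasp point.
Start: joints at [-0.067, 0.3, 1.521, -0, 1.321, -0.067], TCP at [549.99, -0.002, 205.446] pointing down, gripper open.
Joint ranges: [-3.03, 3.03], [-0.79, 2.21], [0.23, 2.52], [-1.04, 4.18], [0, 3.07], [-2.55, 2.55]. Speed limits (rad/s): [2.22, 2.22, 2.57, 3.14, 3.14, 3.14].

### API

Orientations are given as [roll, pitch, yaw] about the fixed x, y, z axes, in that order (R = Rz(yaw) Ry(pitch) Rx(roll)).
In Python, from cell import * gives the robot as it stands. The module is installed in compiled form; this text tells all that it offers.
- The arm moves only by the tool servo_tool, never from a script. Its argument "motion" is a list of rows, each an object of numbers: "wx", "wy", "wz": the turn, a rotation vector about the tool's x, y, z in units of 2 rad (1.0 is 2 rad); "dx", "dy", "dz": the shift along the tool's x, y, z in units of 10 cm (1.0 is 10 cm); "fingers": the closure, from -1 (fully open) to 1 (shut). In form: [{"wx": .., "wy": .., "wz": .., "dx": .., "dy": .., "dz": .., "fingers": ..}, ...]. A call has 1 to 10 rows; each row is the pose to reach, as a shift and turn from the pose commanded when the call began, along the tool's axes at that moment; what a row does not reach only later rows make up. A row lasts 1/10 s, in which the tool goes at most 50 mm and 8.59 degrees, less where a joint would pass 70% of its speed; a pose out of reach is approached as far as the arm can. A call with a number of a shift or a turn outside -1 to 1 is refused whole. A call with a gripper value outside its range is refused whole. The fingers move at their own pace and stop on an object; "newtons" is the grip in N (left out, the last holds). Time passes only in rows, so rows that repeat a pose let the fingers close. It gives the time, the measured TCP pose, the force, the opening and the grip force at its end, in the units of the state.
- read_state(): the state, without advancing time (a new reading comes with each control period).
- camera(name): name is "scene" or "side" or "wrist"; returns a dict with "image" (480x640x3 uint8, red, green, blue), "fx", "fy", "cx", "cy" (pixels), "R" (3x3) and "t" (3): a world point X has camera coordinates R X + t. Camera axes: x right, y down, z forward; pixel columns grow to the right and rows downward; lengths in mm; the calibration is good to about 2 mm. A picture is of the moment at which its call begins. There is no depth.
- sign_off(): hands the job in; it is judged then, once.
Trained networks look in a picture, given as the dict that the camera call returned (one of the last four; its "shot" number tells which), for a name from the list of things; names that differ only in an ending like _2 or _b are one class to them, and where a whole thing is asked for, a point or a joint stands for the part that bears it (a point fixed in the world has none). Each returns a list of dicts, best first, with "conf" (0 to 1); they miss things now and then, are a little off and sometimes report something else, mostly with a low value. They report only what shows in the picture. A call takes as long as a camera call.
- spot_in(query, picture): "location" ([column, row] in pixels, amid what is visible of it).
- trace(query, picture): "pixels" (480x640 bool, what is visible of it) and "location" ([column, row] in pixels, amid what is visible of it).
The state is a dict: "clock": time; "joints": joint angles; "qd": joint speeds; "effort": joint torques, N m; "eef_pos": TCP position; "eef_rot": TCP orientation; "wrist_force": force on the tool from outside, world axes, zero at the start; "moment": the same for the moment, N m; "finger_gap": finger opening in mm; "finger_force": force on a finger pad.
Only numpy, scipy, OpenCV 4.12 (cv2) and the standard library are available. Lean on these libraries where they do the work, as an engineer would, in place of code of your own. Each camera call takes 0.05 s, during which the arm holds its last target. There are 200 camera calls.

## Working session

There is one attempt and no reset: what is moved stays moved. The work goes in short steps, Python scripts to look and compute and a tool call to move; the robot and the scene stay as the last step left them, time stands still between calls to the robot, and variables do not carry over. Pictures are saved under pics/ and viewed, at most 16 in all, crops included, and the job is handed in when it is done.

Besides the shell and the picture viewer there is one more tool, called as a command line: name --argument value ..., lists and objects as JSON in quotes. servo_tool: Moves the arm, as the interface text tells. Its arguments: {"type":"object","properties":{"motion":{"type":"array","items":{"type":"object","properties":{"wx":{"type":"number"},"wy":{"type":"number"},"wz":{"type":"number"},"dx":{"type":"number"},"dy":{"type":"number"},"dz":{"type":"number"},"fingers":{"type":"number"}}}},"newtons":{"type":"number"}},"required":["motion"]}

```bash
mkdir -p pics; ls; python3 - <<'E'
from cell import *
import cv2,pickle
s=read_state();print(s['eef_pos'],s['eef_rot'],s['finger_gap'],s['clock'])
for n in['scene','side','wrist']:
    c=camera(n);cv2.imwrite(f'pics/a_{n}.png',c['image'][:,:,::-1]);pickle.dump(c,open(f'{n}0.pkl','wb'))
    print(n,c['fx'],c['R'],c['t'])
    for q in['green_pack','green_twin','orange_pack','stuck_pack','block','green_tray','orange_tray','dock','mat','jar']:
        print(q,[(round(d['conf'],2),[round(float(v)) for v in d['location']]) for d in spot_in(q,c)][:3])
E
```

```text
pics
[5.49744874e+02 6.11290077e-03 2.04895057e+02] [-3.14047359e+00 -5.73639610e-05  1.57081114e+00] 94.62044600104777 0.0
scene 535.9454349322601 [[ 0.74765854  0.66405301 -0.00634835]
 [ 0.37427892 -0.42925948 -0.82198028]
 [-0.54856357  0.61218453 -0.56948057]] [-400.04210488 -158.08361747 1458.60254462]
green_pack [(0.72, [330, 207])]
green_twin [(0.83, [155, 288]), (0.52, [408, 223])]
orange_pack [(0.65, [347, 184])]
stuck_pack [(0.96, [313, 268])]
block [(0.7, [223, 278])]
green_tray [(0.87, [232, 341])]
orange_tray [(0.73, [326, 292]), (0.72, [404, 222])]
dock [(0.92, [327, 289])]
mat [(0.57, [293, 243])]
jar [(0.7, [410, 253])]
side 517.4368144230978 [[-0.95528076 -0.2953458  -0.01447492]
 [-0.21390262  0.72399778 -0.65579942]
 [ 0.20416741 -0.62337635 -0.75479639]] [494.64463141 147.02755966 859.3432249 ]
green_pack [(0.58, [342, 358])]
green_twin [(0.66, [431, 172]), (0.64, [356, 280])]
orange_pack [(0.74, [361, 435])]
stuck_pack [(0.92, [300, 227]), (0.66, [388, 198])]
block [(0.92, [387, 197])]
green_tray [(0.66, [319, 166])]
orange_tray [(0.63, [222, 378])]
dock [(0.85, [281, 237])]
mat [(0.64, [355, 280]), (0.62, [340, 358]), (0.2, [204, 283])]
jar []
wrist 389.1674345510015 [[ 9.99999938e-01 -2.08229724e-04 -2.85540734e-04]
 [-1.30079198e-04 -9.68129162e-01  2.50451408e-01]
 [-3.28591740e-04 -2.50451355e-01 -9.68129129e-01]] [-550.04006179  -26.15115854  391.8871891 ]
green_pack [(0.84, [180, 15])]
green_twin [(0.82, [171, 460])]
orange_pack [(0.43, [376, 16])]
stuck_pack [(0.61, [351, 272]), (0.45, [382, 258])]
block [(0.79, [223, 368])]
green_tray [(0.71, [486, 80]), (0.59, [356, 440])]
orange_tray [(0.71, [375, 12])]
dock [(0.79, [381, 255])]
mat [(0.91, [222, 192])]
jar [(0.87, [487, 79]), (0.42, [170, 464])]
```

View pics/a_scene.png

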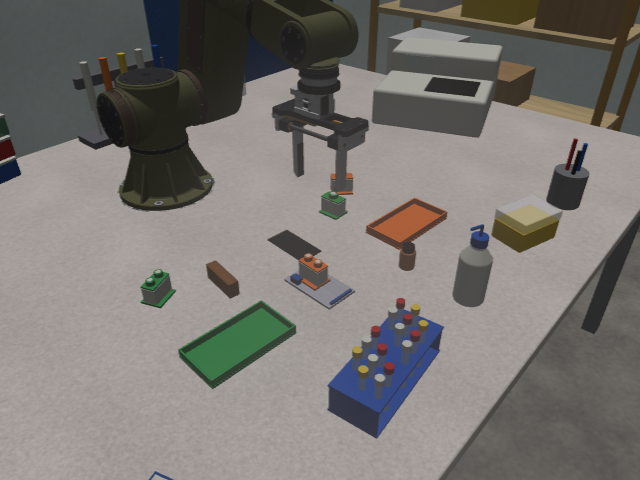

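View pics/a_side.png

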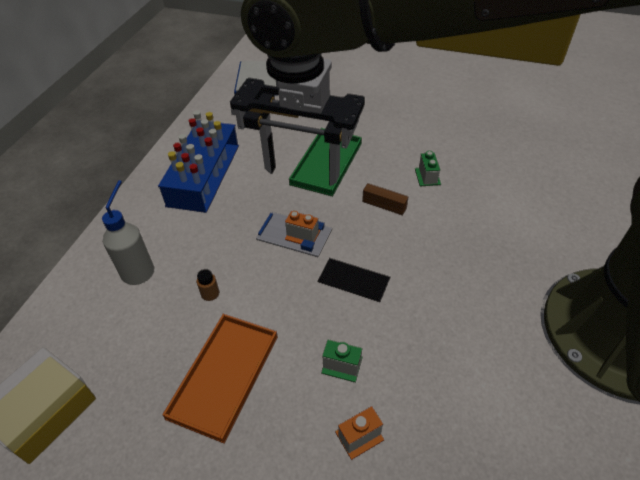

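View pics/a_wrist.png

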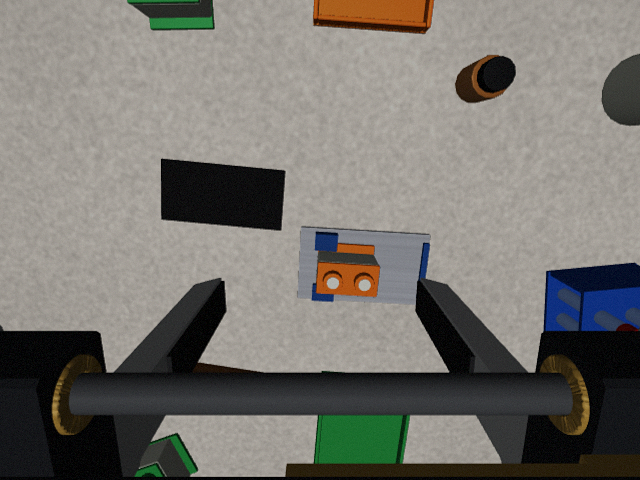

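The scene view shows green_pack (333,205), green_twin (157,288), orange_pack (342,184), stuck pack (313,270), block (223,279), green tray (238,342), orange tray (407,222), mat (294,244) and jar (408,256). The side view shows the same things. The wrist view shows the mat (222,192), and the dock (365,265) with its open end at left. Next I fit poses to the silhouettes.

```bash
cat > h.py <<'E'
from cell import *
import cv2,numpy as np
from scipy.optimize import minimize
def box(x0,x1,y0,y1,z0,z1): return np.array([[x,y,z] for x in(x0,x1) for y in(y0,y1) for z in(z0,z1)],float)
def cyl(x,y,r,z0,z1): return np.array([[x+r*np.cos(a),y+r*np.sin(a),z] for a in np.linspace(0,6.28,17) for z in(z0,z1)])
body=[box(-28,28,-23,23,0,5),box(-28,28,-15,15,0,45)]
one=body+[cyl(0,0,12,45,55)]; two=body+[cyl(-14,0,9,45,55),cyl(14,0,9,45,55)]
tray=[box(-50,50,-94,94,0,20)]
M=dict(green_pack=one,green_twin=two,orange_pack=one,stuck_pack=two,block=[box(-45,45,-12,12,0,36)],green_tray=tray,orange_tray=tray,
 dock=[box(-45,85,-38,38,0,6)],mat=[box(-60,60,-30,30,0,3)],jar=[cyl(0,0,17,0,56)])
def world(P,p,z=0):
    c,s=np.cos(p[2]),np.sin(p[2]); return P@np.array([[c,s,0],[-s,c,0],[0,0,1]])+[p[0],p[1],z]
def proj(P,c):
    q=P@np.array(c['R']).T+c['t']; return np.c_[c['fx']*q[:,0]/q[:,2]+c['cx'],c['fy']*q[:,1]/q[:,2]+c['cy']]
def ground(uv,c,z=0):
    R,t=np.array(c['R']),np.array(c['t']);d=R.T@[(uv[0]-c['cx'])/c['fx'],(uv[1]-c['cy'])/c['fy'],1];o=-R.T@t
    return (o+d*(z-o[2])/d[2])[:2]
def sil(n,p,c,z,dh,org,sz):
    m=np.zeros((sz[1]*4,sz[0]*4),np.uint8)
    for P in M[n]:
        uv=(proj(world(P,p,z),c)-org+.5)*4-.5
        cv2.fillConvexPoly(m,cv2.convexHull(np.round(uv*16).astype(np.int32)),1,shift=4)
    return m>0
def fit(n,views,z=0,p0=None,ny=6):
    # views: list of (cam, mask)
    pre=[]
    for c,m in views:
        v,u=np.nonzero(m);org=np.array([u.min()-25,v.min()-25]);sz=np.array([u.max()-u.min()+50,v.max()-v.min()+50])
        mm=cv2.warpAffine(m.astype(np.uint8),np.array([[1,0,-org[0]],[0,1,-org[1]]],float),tuple(int(k) for k in sz))
        pre.append((c,org,sz,cv2.resize(mm,None,fx=4,fy=4,interpolation=cv2.INTER_NEAREST)>0))
    def cost(p):
        s=0
        for c,org,sz,mm in pre:
            r=sil(n,p,c,z,0,org,sz); s-=(r&mm).sum()/(r|mm).sum()
        return s/len(pre)
    if p0 is None:
        g=np.mean([ground((np.nonzero(m)[1].mean(),np.nonzero(m)[0].mean()),c,z+(5 if n in('mat','dock') else 15)) for c,m in views],0)
        st=[(g[0],g[1],a) for a in np.arange(ny)*np.pi/ny-1.5]
    else: st=[p0]
    best=None
    for s in st:
        s=np.array(s);r=minimize(cost,s,method='Nelder-Mead',options=dict(initial_simplex=[s,s+[8,0,0],s+[0,8,0],s+[0,0,.25]],xatol=.02,fatol=1e-4,maxiter=150))
        if best is None or r.fun<best.fun: best=r
    return best.x,-best.fun
def pick(n,c,uv,r=25):
    for d in trace(n,c):
        if np.hypot(*(np.array(d['location'])-uv))<r: return d['pixels']
E
cat > m.py <<'E'
from h import *
loc=dict(green_pack=[(333,205),(342,358)],green_twin=[(157,288),(429,168)],orange_pack=[(344,184),(361,433)],stuck_pack=[(313,270),(302,227)],block=[(223,279),(385,199)],
green_tray=[(238,342),(327,162)],orange_tray=[(407,222),(222,377)],dock=[(320,287),(296,233)],mat=[(294,244),(354,280)],jar=[(408,256),(207,284)])
cs=[camera('scene'),camera('side'),camera('wrist')]
wl=dict(stuck_pack=(348,270),mat=(222,192),dock=(370,262),jar=(486,80))
for n,l in loc.items():
    ms=[(c,pick(n,c,u)) for c,u in zip(cs,l+[wl[n]] if n in wl else l)]
    out=[]
    for i,(c,m) in enumerate(ms):
        if m is None: print(n,'miss',i);continue
        p,s=fit(n,[(c,m)],6 if n=='stuck_pack' else 0);out.append((i,p.round(2).tolist(),round(s,2)))
    ok=[v for v in ms if v[1] is not None]
    if n in('orange_pack','green_tray') and ms[1 if n=='orange_pack' else 0][1] is not None: ok=[ms[1 if n=='orange_pack' else 0]]
    if not ok: continue
    p,s=fit(n,ok,6 if n=='stuck_pack' else 0); print(n,p.round(3).tolist(),round(s,3),'|',out)
E
time python3 m.py
```

```text
green_pack [426.45, 193.543, 0.0] 0.916 | [(0, [425.74, 192.27, -0.14], np.float64(0.93)), (1, [426.92, 194.84, 0.04], np.float64(0.93))]
green_twin [372.167, -287.405, -1.189] 0.934 | [(0, [373.21, -287.9, 1.99], np.float64(0.95)), (1, [371.75, -285.18, 1.95], np.float64(0.93))]
orange_pack [372.219, 295.595, 0.823] 0.969 | [(0, [372.3, 293.96, 0.75], np.float64(0.45)), (1, [372.22, 295.6, 0.82], np.float64(0.97))]
stuck_pack [574.628, -47.504, -0.072] 0.885 | [(0, [574.67, -47.85, -0.19], np.float64(0.88)), (1, [574.54, -46.81, -0.04], np.float64(0.89)), (2, [574.53, -47.36, -0.07], np.float64(0.9))]
block [442.907, -178.556, -0.177] 0.898 | [(0, [443.09, -179.56, -0.19], np.float64(0.92)), (1, [443.01, -176.2, -0.19], np.float64(0.89))]
green_tray [594.258, -270.936, -0.07] 0.972 | [(0, [594.26, -270.94, -0.07], np.float64(0.97)), (1, [592.83, -268.18, -0.09], np.float64(0.72))]
orange_tray [599.494, 264.356, -0.068] 0.961 | [(0, [599.28, 263.17, -0.07], np.float64(0.97)), (1, [599.5, 265.48, -0.07], np.float64(0.96))]
dock miss 1
dock [572.847, -48.966, -0.058] 0.641 | [(0, [571.98, -50.95, -0.02], np.float64(0.64)), (2, [573.09, -48.45, -0.06], np.float64(0.65))]
mat [453.182, 23.523, -0.095] 0.934 | [(0, [449.67, 23.11, -0.1], np.float64(0.88)), (1, [453.64, 24.44, -0.09], np.float64(0.96)), (2, [453.18, 23.37, -0.1], np.float64(0.99))]
jar [689.875, 125.439, 0.32] 0.822 | [(0, [689.3, 125.87, -0.44], np.float64(0.85)), (1, [691.02, 125.75, 0.86], np.float64(0.81)), (2, [687.2, 123.99, 0.44], np.float64(0.84))]
real	0m8.776s
user	0m6.634s
sys	0m0.152s
```

servo_tool --motion '[{"dx":-0.9,"dy":-0.6,"fingers":-0.3},{"dx":-0.9,"dy":-0.6,"fingers":-0.3},{"dx":-0.9,"dy":-0.6,"fingers":-0.3},{"dx":-0.9,"dy":-0.6,"fingers":-0.3}]' --newtons 40

```text
schema error: expected keys wx, wy, wz, dx, dy, dz, fingers
```

servo_tool --motion '[{"dx":-0.3,"dy":-0.2,"wz":0.075},{"dx":-0.6,"dy":-0.4,"wz":0.15},{"dx":-0.86,"dy":-0.61,"wz":0.225},{"dx":-0.86,"dy":-0.61,"wz":0.3},{"dx":-0.86,"dy":-0.61,"wz":0.375},{"dx":-0.86,"dy":-0.61,"wz":0.45},{"dx":-0.86,"dy":-0.61,"wz":0.525},{"dx":-0.86,"dy":-0.61,"wz":0.6},{"dx":-0.86,"dy":-0.61,"wz":0.675},{"dx":-0.86,"dy":-0.61,"wz":0.74}]'

```text
schema error: expected keys wx, wy, wz, dx, dy, dz, fingers
```

servo_tool --motion '[{"dz":0.3,"wz":0.07},{"dz":0.6,"wz":0.135},{"dz":0.6,"wz":0.135},{"dz":0.6,"wz":0.135},{"dz":0.6,"wz":0.135}]'

```text
schema error: expected keys wx, wy, wz, dx, dy, dz, fingers
```

```bash
cat > v.py <<'E'
import sys
from h import *
def st():
    s=read_state();y=s['eef_rot'];return s,np.array(s['eef_pos']),y[2]
# delta in tool axes for target
def dl(T,psi):
    s,p,y=st();d=np.array(T)-p;c,n=np.cos(y),np.sin(y)
    print('cur',p.round(1),'psi',round(y,3),'gap',round(s['finger_gap'],1),'t',s['clock'],'F',np.round(s['wrist_force'],1))
    print(' dx %.3f dy %.3f dz %.3f wz %.3f'%((c*d[0]+n*d[1])/100,(n*d[0]-c*d[1])/100,-d[2]/100,((y-psi+np.pi)%(2*np.pi)-np.pi)/2))
E
python3 - <<'E'
from v import *
s,p,y=st()
c=camera('wrist');cv2.imwrite('pics/b.png',c['image'][:,:,::-1])
ds=trace('block',c);print([(d['conf'],d['location']) for d in ds])
m=ds[0]['pixels'];q,sc=fit('block',[(c,m)],p0=(443,-178.5,-.18));print(q,sc)
dl([q[0]-14*np.cos(q[2]),q[1]-14*np.sin(q[2]),6],q[2])
E
```

```text
[(0.71, [214.7, 367.6])]
[ 4.56659678e+02 -1.82423901e+02 -2.17329555e-01] 0.14262983864952888
cur [550.    0.  205.5] psi 1.571 gap 93.8 t 3.1 F [-0.1 -0.3 -0.6]
 dx -1.794 dy -1.070 dz 1.995 wz 0.894
```

View pics/b.png

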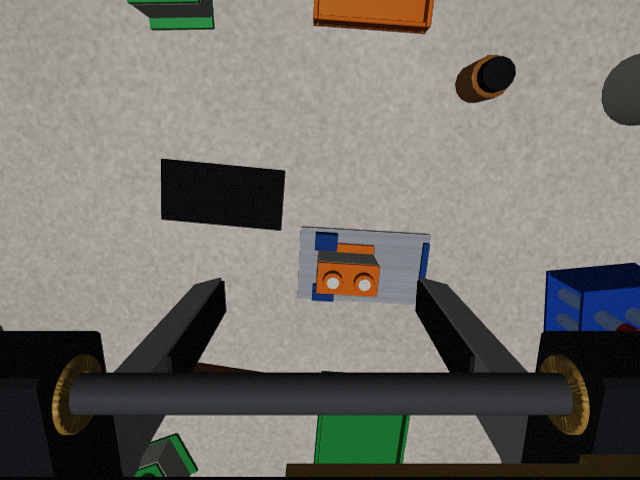

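The arm did not move, because every row needs all seven keys. The picture is the same as before. I'm resending the moves with all keys.

servo_tool --motion '[{"wx":0,"wy":0,"wz":0,"dx":-0.9,"dy":-0.6,"dz":0,"fingers":-0.3},{"wx":0,"wy":0,"wz":0,"dx":-0.9,"dy":-0.6,"dz":0,"fingers":-0.3},{"wx":0,"wy":0,"wz":0,"dx":-0.9,"dy":-0.6,"dz":0,"fingers":-0.3},{"wx":0,"wy":0,"wz":0,"dx":-0.9,"dy":-0.6,"dz":0,"fingers":-0.3}]' --newtons 40

```text
clock: 3.5
eef_pos: [489.7, -90.9, 205.8]
eef_rot: [3.141, 0.0, 1.569]
wrist_force: [-0.3, -0.1, 0.4]
finger_gap: 65.3
finger_force: 0.0
```

servo_tool --motion '[{"wx":0,"wy":0,"wz":0.2,"dx":-0.86,"dy":-0.61,"dz":0,"fingers":-0.3},{"wx":0,"wy":0,"wz":0.2,"dx":-0.86,"dy":-0.61,"dz":0,"fingers":-0.3},{"wx":0,"wy":0,"wz":0.4,"dx":-0.86,"dy":-0.61,"dz":0,"fingers":-0.3},{"wx":0,"wy":0,"wz":0.4,"dx":-0.86,"dy":-0.61,"dz":0,"fingers":-0.3},{"wx":0,"wy":0,"wz":0.4,"dx":-0.86,"dy":-0.61,"dz":0,"fingers":-0.3},{"wx":0,"wy":0,"wz":0.6,"dx":-0.86,"dy":-0.61,"dz":0,"fingers":-0.3},{"wx":0,"wy":0,"wz":0.6,"dx":-0.86,"dy":-0.61,"dz":0,"fingers":-0.3},{"wx":0,"wy":0,"wz":0.6,"dx":-0.86,"dy":-0.61,"dz":0,"fingers":-0.3},{"wx":0,"wy":0,"wz":0.74,"dx":-0.86,"dy":-0.61,"dz":0,"fingers":-0.3},{"wx":0,"wy":0,"wz":0.74,"dx":-0.86,"dy":-0.61,"dz":0,"fingers":-0.3}]'

```text
clock: 4.5
eef_pos: [430.0, -175.1, 205.4]
eef_rot: [-3.141, -0.0, 0.086]
wrist_force: [-0.3, -0.2, 0.4]
finger_gap: 61.0
finger_force: 0.0
```

servo_tool --motion '[{"wx":0,"wy":0,"wz":0.135,"dx":0,"dy":0,"dz":0.4,"fingers":-0.3},{"wx":0,"wy":0,"wz":0.135,"dx":0,"dy":0,"dz":0.6,"fingers":-0.3},{"wx":0,"wy":0,"wz":0.135,"dx":0,"dy":0,"dz":0.6,"fingers":-0.3},{"wx":0,"wy":0,"wz":0.135,"dx":0,"dy":0,"dz":0.6,"fingers":-0.3},{"wx":0,"wy":0,"wz":0.135,"dx":0,"dy":0,"dz":0.6,"fingers":-0.3}]'

```text
clock: 5.0
eef_pos: [429.9, -176.0, 146.8]
eef_rot: [3.141, -0.002, -0.176]
wrist_force: [-0.5, -0.2, 0.6]
finger_gap: 61.0
finger_force: 0.0
```

```bash
python3 - <<'E'
from v import *
s,p,y=st()
c=camera('wrist');cv2.imwrite('pics/c.png',c['image'][:,:,::-1])
ds=trace('block',c);print([(d['conf'],d['location']) for d in ds])
m=ds[0]['pixels'];q,sc=fit('block',[(c,m)],p0=(443,-178.5,-.18));print(q,sc)
dl([q[0]-14*np.cos(q[2]),q[1]-14*np.sin(q[2]),6],q[2])
E
```

```text
[(0.83, [320.9, 220.7])]
[ 4.41905825e+02 -1.77444635e+02 -1.68061219e-01] 0.972572263452375
cur [ 429.6 -176.1  146.6] psi -0.177 gap 61.3 t 5.1 F [-0.5  0.4  0.9]
 dx -0.017 dy -0.007 dz 1.406 wz -0.005
```

View pics/c.png

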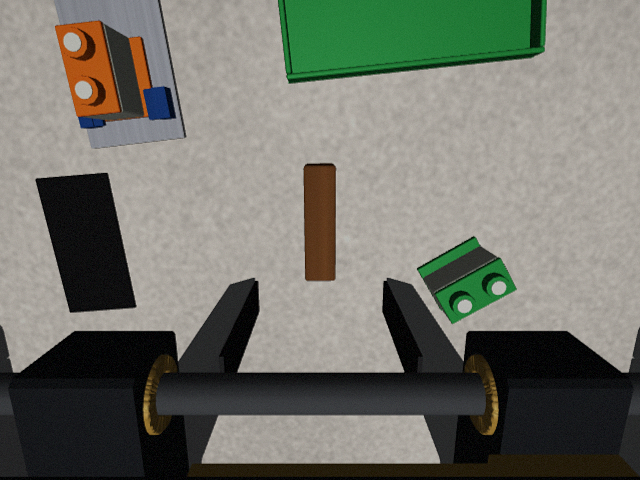

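The block shows at (320,222), aligned between the fingers. I go down, grip and lift it.

servo_tool --motion '[{"wx":0,"wy":0,"wz":0,"dx":-0.015,"dy":-0.005,"dz":0.4,"fingers":-0.3},{"wx":0,"wy":0,"wz":0,"dx":-0.015,"dy":-0.005,"dz":0.8,"fingers":-0.3},{"wx":0,"wy":0,"wz":0,"dx":-0.015,"dy":-0.005,"dz":1.0,"fingers":-0.3},{"wx":0,"wy":0,"wz":0,"dx":-0.015,"dy":-0.005,"dz":1.0,"fingers":-0.3}]'

```text
clock: 5.5
eef_pos: [426.7, -174.8, 43.9]
eef_rot: [-3.141, 0.003, -0.178]
wrist_force: [-0.4, -0.1, 0.1]
finger_gap: 61.3
finger_force: 0.0
```

servo_tool --motion '[{"wx":0,"wy":0,"wz":0,"dx":0,"dy":0,"dz":0.2,"fingers":-0.3},{"wx":0,"wy":0,"wz":0,"dx":0,"dy":0,"dz":0.4,"fingers":-0.3},{"wx":0,"wy":0,"wz":0,"dx":0,"dy":0,"dz":0.4,"fingers":-0.3},{"wx":0,"wy":0,"wz":0,"dx":0,"dy":0,"dz":0.4,"fingers":0.9},{"wx":0,"wy":0,"wz":0,"dx":0,"dy":0,"dz":0.4,"fingers":0.9},{"wx":0,"wy":0,"wz":0,"dx":0,"dy":0,"dz":0.4,"fingers":0.9},{"wx":0,"wy":0,"wz":0,"dx":0,"dy":0,"dz":0.4,"fingers":0.9},{"wx":0,"wy":0,"wz":0,"dx":0,"dy":0,"dz":0.4,"fingers":0.9},{"wx":0,"wy":0,"wz":0,"dx":0,"dy":0,"dz":0.4,"fingers":0.9},{"wx":0,"wy":0,"wz":0,"dx":0,"dy":0,"dz":0.4,"fingers":0.9}]'

```text
clock: 6.5
eef_pos: [427.8, -175.3, 5.8]
eef_rot: [3.141, -0.0, -0.179]
wrist_force: [-1.9, 1.3, 6.0]
finger_gap: 23.9
finger_force: 40.0
```

servo_tool --motion '[{"wx":0,"wy":0,"wz":0,"dx":0,"dy":0,"dz":-0.3,"fingers":0.9},{"wx":0,"wy":0,"wz":0,"dx":0,"dy":0,"dz":-0.6,"fingers":0.9},{"wx":0,"wy":0,"wz":0,"dx":0,"dy":0,"dz":-0.6,"fingers":0.9},{"wx":0,"wy":0,"wz":0,"dx":0,"dy":0,"dz":-0.6,"fingers":0.9}]'

```text
clock: 6.9
eef_pos: [427.6, -175.2, 65.4]
eef_rot: [3.141, -0.001, -0.179]
wrist_force: [-0.2, -1.2, -1.0]
finger_gap: 24.0
finger_force: 40.0
```

```bash
python3 - <<'E'
from v import *
c=camera('wrist');cv2.imwrite('pics/d.png',c['image'][:,:,::-1])
for n,z in(('stuck_pack',6),('mat',0)):
    ds=trace(n,c);print([(d['conf'],d['location']) for d in ds])
    if ds:print(n,fit(n,[(c,ds[0]['pixels'])],z))
ds=trace('block',c)
# dock: lips+plate: fit quad on non-floor hull from side/scene
for cn in('scene','side','wrist'):
    k=c if cn=='wrist' else camera(cn)
    d=trace('dock',k)
    if d:
        m=d[0]['pixels'].astype(np.uint8)
        for e in trace('stuck_pack',k)[:1]: m|=e['pixels']
        M['dock']=[box(-45,85,-38,38,0,6)]+[world(P,(0,0,0),6) for P in two]
        print(cn,d[0]['location'],fit('dock',[(k,m)],p0=(573,-48,-.07)))
dl([573,-48,60],-.07)
E
```

```text
[(0.9, [42.0, 54.9])]
stuck_pack (array([571.76064995, -40.28757805,   1.48990072]), np.float64(0.6966730461683664))
[(0.59, [30.9, 279.3])]
mat (array([ 4.52903526e+02,  2.50572181e+01, -9.34628414e-02]), np.float64(0.7235246115262521))
scene [325.8, 292.7] (array([ 5.72448812e+02, -4.89553647e+01, -7.81645197e-02]), np.float64(0.9420114190934898))
side [283.2, 234.2] (array([ 5.73400275e+02, -4.72644642e+01, -5.23550355e-02]), np.float64(0.9505598486043211))
wrist [95.1, 104.6] (array([ 5.73035217e+02, -4.69011161e+01, -5.52876814e-02]), np.float64(0.7391451036002435))
cur [ 427.6 -175.2   65.4] psi -0.179 gap 23.6 t 7.5 F [-1.  -0.4 -1.1]
 dx 1.204 dy -1.511 dz 0.054 wz -0.055
```

View pics/d.png

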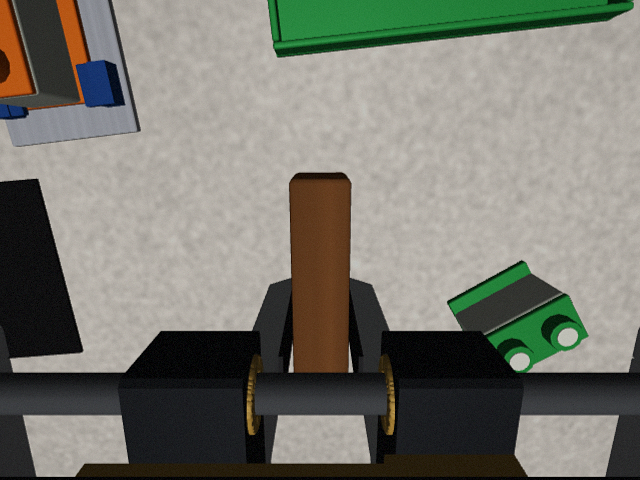

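The block is held straight at (320,270) in the picture. I bring it in line with the dock's open end and check there.

servo_tool --motion '[{"wx":0,"wy":0,"wz":0,"dx":0.04,"dy":-0.35,"dz":0,"fingers":0.9},{"wx":0,"wy":0,"wz":0,"dx":0.04,"dy":-0.69,"dz":0,"fingers":0.9},{"wx":0,"wy":0,"wz":0,"dx":0.04,"dy":-0.69,"dz":0,"fingers":0.9}]'

```text
clock: 7.8
eef_pos: [444.1, -105.6, 65.4]
eef_rot: [-3.141, 0.0, -0.177]
wrist_force: [0.3, -0.6, -0.7]
finger_gap: 24.2
finger_force: 40.0
```

servo_tool --motion '[{"wx":0,"wy":0,"wz":-0.057,"dx":0.04,"dy":-0.35,"dz":0,"fingers":0.9},{"wx":0,"wy":0,"wz":-0.057,"dx":0.04,"dy":-0.69,"dz":0,"fingers":0.9},{"wx":0,"wy":0,"wz":-0.057,"dx":0.04,"dy":-0.69,"dz":0,"fingers":0.9},{"wx":0,"wy":0,"wz":-0.057,"dx":0.04,"dy":-0.69,"dz":0,"fingers":0.9}]'

```text
clock: 8.2
eef_pos: [460.1, -41.1, 65.4]
eef_rot: [3.141, 0.0, -0.064]
wrist_force: [-0.9, -0.6, -0.4]
finger_gap: 23.3
finger_force: 40.0
```

```bash
cat > e.py <<'E'
from v import *
import sys
c=camera('wrist');cv2.imwrite(sys.argv[1],c['image'][:,:,::-1])
d=trace('stuck_pack',c);b=trace('block',c);k=trace('dock',c)
s,p,y=st()
if d: print('stuck',d[0]['conf'],fit('stuck_pack',[(c,d[0]['pixels'])],6,p0=(574,-48,-.065)))
if k:
    m=k[0]['pixels'].astype(np.uint8)
    if d:m|=d[0]['pixels']
    M['dock']=[box(-45,85,-38,38,0,6)]+[world(P,(0,0,0),6) for P in two]
    print('dock',fit('dock',[(c,m)],p0=(573,-48,-.065)))
if b:
    # only the part ahead of fingers is visible; fit lateral/yaw from upper part
    print('block',fit('block',[(c,b[0]['pixels'])],p[2]-6,p0=(p[0]+14,p[1],y)))
dl([573-112.8,-48.1+7.3,14.5],-.065)
E
python3 e.py pics/e.png
```

```text
stuck 0.82 (array([ 5.73935003e+02, -4.65550137e+01, -8.00690161e-02]), np.float64(0.8215919487648673))
dock (array([ 5.72424762e+02, -4.80083960e+01, -6.38577846e-02]), np.float64(0.8448922823205227))
block (array([ 4.74533195e+02, -4.17975970e+01, -5.86141875e-02]), np.float64(0.9263395184635322))
cur [460.  -41.8  65.5] psi -0.067 gap 23.8 t 8.4 F [-0.7  0.3 -1.1]
 dx 0.001 dy -0.011 dz 0.510 wz -0.001
```

View pics/e.png

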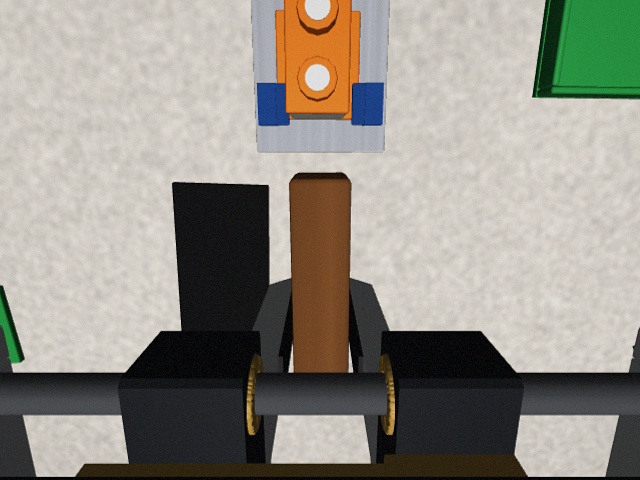

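Block (320,270) is centred between the lips (inner edges at columns 289 and 352). I lower it and push slowly.

servo_tool --motion '[{"wx":0,"wy":0,"wz":0,"dx":0,"dy":-0.005,"dz":0.25,"fingers":0.9},{"wx":0,"wy":0,"wz":0,"dx":0,"dy":-0.005,"dz":0.51,"fingers":0.9},{"wx":0,"wy":0,"wz":0,"dx":0,"dy":-0.005,"dz":0.51,"fingers":0.9},{"wx":0,"wy":0,"wz":0,"dx":0,"dy":-0.005,"dz":0.51,"fingers":0.9}]'

```text
clock: 8.8
eef_pos: [460.1, -40.8, 14.8]
eef_rot: [-3.142, 0.001, -0.066]
wrist_force: [-0.2, 0.6, -1.0]
finger_gap: 23.8
finger_force: 40.0
```

servo_tool --motion '[{"wx":0,"wy":0,"wz":0,"dx":0.04,"dy":0,"dz":0,"fingers":0.9},{"wx":0,"wy":0,"wz":0,"dx":0.08,"dy":0,"dz":0,"fingers":0.9},{"wx":0,"wy":0,"wz":0,"dx":0.12,"dy":0,"dz":0,"fingers":0.9},{"wx":0,"wy":0,"wz":0,"dx":0.16,"dy":0,"dz":0,"fingers":0.9},{"wx":0,"wy":0,"wz":0,"dx":0.19,"dy":0,"dz":0,"fingers":0.9},{"wx":0,"wy":0,"wz":0,"dx":0.22,"dy":0,"dz":0,"fingers":0.9},{"wx":0,"wy":0,"wz":0,"dx":0.25,"dy":0,"dz":0,"fingers":0.9},{"wx":0,"wy":0,"wz":0,"dx":0.28,"dy":0,"dz":0,"fingers":0.9},{"wx":0,"wy":0,"wz":0,"dx":0.3,"dy":0,"dz":0,"fingers":0.9},{"wx":0,"wy":0,"wz":0,"dx":0.32,"dy":0,"dz":0,"fingers":0.9}]'

```text
clock: 9.8
eef_pos: [490.1, -42.2, 13.9]
eef_rot: [-3.141, 0.005, -0.065]
wrist_force: [-15.2, 0.4, 6.7]
finger_gap: 23.6
finger_force: 40.0
```

servo_tool --motion '[{"wx":0,"wy":0,"wz":0,"dx":0.03,"dy":0,"dz":0,"fingers":0.9},{"wx":0,"wy":0,"wz":0,"dx":0.06,"dy":0,"dz":0,"fingers":0.9},{"wx":0,"wy":0,"wz":0,"dx":0.09,"dy":0,"dz":0,"fingers":0.9},{"wx":0,"wy":0,"wz":0,"dx":0.12,"dy":0,"dz":0,"fingers":0.9},{"wx":0,"wy":0,"wz":0,"dx":0.15,"dy":0,"dz":0,"fingers":0.9},{"wx":0,"wy":0,"wz":0,"dx":0.18,"dy":0,"dz":0,"fingers":0.9},{"wx":0,"wy":0,"wz":0,"dx":0.21,"dy":0,"dz":0,"fingers":0.9},{"wx":0,"wy":0,"wz":0,"dx":0.24,"dy":0,"dz":0,"fingers":0.9},{"wx":0,"wy":0,"wz":0,"dx":0.27,"dy":0,"dz":0,"fingers":0.9},{"wx":0,"wy":0,"wz":0,"dx":0.3,"dy":0,"dz":0,"fingers":0.9}]'

```text
clock: 10.8
eef_pos: [522.2, -44.5, 14.4]
eef_rot: [3.142, -0.0, -0.065]
wrist_force: [-1.5, -0.1, -0.7]
finger_gap: 23.4
finger_force: 40.0
```

```bash
python3 - <<'E'
from v import *
cs=[camera('scene'),camera('side'),camera('wrist')]
for c,u in zip(cs[:2],[(325,278),(288,230)]):
    m=pick('stuck_pack',c,u,20)
    if m is not None: print('stuck',fit('stuck_pack',[(c,m)],6,p0=(608,-50,-.065)))
dl([573,-48.1,14.5],-.065)
cv2.imwrite('pics/f.png',np.hstack([cs[1]['image'][150:330,180:480],cs[0]['image'][180:360,180:480]])[:,:,::-1])
E
```

```text
stuck (array([ 6.10028933e+02, -4.97543297e+01, -1.25115027e-01]), np.float64(0.9217819038381599))
stuck (array([614.54802435, -41.52963894,  -0.83218805]), np.float64(0.7697154330817697))
cur [522.  -44.4  14.5] psi -0.065 gap 24.0 t 11.05 F [ 0.8  0.4 -1.4]
 dx 0.511 dy 0.003 dz -0.000 wz -0.000
```

View pics/f.png

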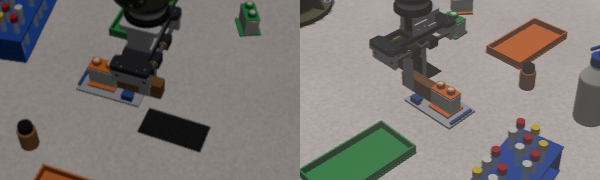

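The pack sits at dock x ≈ +37, clear of the lips. I back out, lift and go over the mat.

servo_tool --motion '[{"wx":0,"wy":0,"wz":0,"dx":-0.2,"dy":0,"dz":0,"fingers":0.9},{"wx":0,"wy":0,"wz":0,"dx":-0.45,"dy":0,"dz":0,"fingers":0.9},{"wx":0,"wy":0,"wz":0,"dx":-0.7,"dy":0,"dz":0,"fingers":0.9},{"wx":0,"wy":0,"wz":0,"dx":-0.7,"dy":0,"dz":-0.2,"fingers":0.9},{"wx":0,"wy":0,"wz":0,"dx":-0.7,"dy":0,"dz":-0.4,"fingers":0.9},{"wx":0,"wy":0,"wz":0,"dx":-0.7,"dy":0,"dz":-0.4,"fingers":0.9}]'

```text
clock: 11.65
eef_pos: [453.3, -40.1, 56.6]
eef_rot: [3.141, -0.004, -0.065]
wrist_force: [-0.2, -0.2, -1.8]
finger_gap: 23.9
finger_force: 40.0
```

servo_tool --motion '[{"wx":0,"wy":0,"wz":0.015,"dx":-0.175,"dy":-0.32,"dz":0,"fingers":0.9},{"wx":0,"wy":0,"wz":0.015,"dx":-0.175,"dy":-0.64,"dz":0,"fingers":0.9},{"wx":0,"wy":0,"wz":0.015,"dx":-0.175,"dy":-0.64,"dz":0,"fingers":0.9},{"wx":0,"wy":0,"wz":0.015,"dx":-0.175,"dy":-0.64,"dz":0,"fingers":0.9}]'

```text
clock: 12.05
eef_pos: [438.6, 25.4, 53.9]
eef_rot: [3.141, 0.001, -0.094]
wrist_force: [0.2, -0.5, -1.1]
finger_gap: 23.6
finger_force: 40.0
```

```bash
python3 - <<'E'
from v import *
s,p,y=st();c=camera('wrist')
b=trace('block',c)[0]['pixels']
q,sc=fit('block',[(c,b)],p[2]-6,p0=(p[0]+14,p[1],y));print('block',q,sc)
cv2.imwrite('pics/g.png',c['image'][:,:,::-1])
dl([p[0]+453.2-q[0],p[1]+23.6-q[1],9.5],-.095)
E
```

```text
block [ 4.52989568e+02  2.41993227e+01 -9.02641352e-02] 0.9232114459532432
cur [438.8  24.6  54. ] psi -0.095 gap 23.9 t 12.15 F [ 1.1 -0.7 -0.7]
 dx 0.001 dy -0.002 dz 0.445 wz -0.000
```

View pics/g.png

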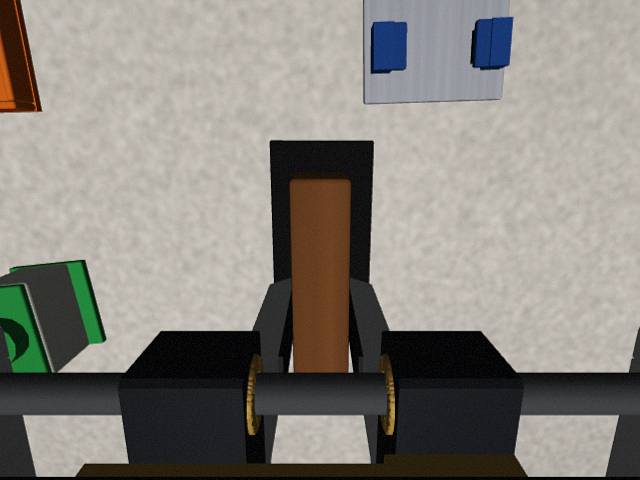

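The block is centred over the mat (column 321 in both). I release it, rise, and go above green_pack.

servo_tool --motion '[{"wx":0,"wy":0,"wz":0,"dx":0,"dy":0,"dz":0.25,"fingers":0.9},{"wx":0,"wy":0,"wz":0,"dx":0,"dy":0,"dz":0.4,"fingers":0.9},{"wx":0,"wy":0,"wz":0,"dx":0,"dy":0,"dz":0.44,"fingers":0.9},{"wx":0,"wy":0,"wz":0,"dx":0,"dy":0,"dz":0.445,"fingers":0.9},{"wx":0,"wy":0,"wz":0,"dx":0,"dy":0,"dz":0.445,"fingers":0.9},{"wx":0,"wy":0,"wz":0,"dx":0,"dy":0,"dz":0.445,"fingers":-0.3},{"wx":0,"wy":0,"wz":0,"dx":0,"dy":0,"dz":0.445,"fingers":-0.3},{"wx":0,"wy":0,"wz":0,"dx":0,"dy":0,"dz":0.445,"fingers":-0.3},{"wx":0,"wy":0,"wz":0,"dx":0,"dy":0,"dz":0.445,"fingers":-0.3},{"wx":0,"wy":0,"wz":0,"dx":0,"dy":0,"dz":0.445,"fingers":-0.3}]'

```text
clock: 13.15
eef_pos: [438.9, 25.2, 10.0]
eef_rot: [-3.142, -0.0, -0.095]
wrist_force: [-0.2, 0.6, 0.6]
finger_gap: 59.5
finger_force: 0.0
```

servo_tool --motion '[{"wx":0,"wy":0,"wz":0,"dx":0,"dy":0,"dz":-0.2,"fingers":-0.3},{"wx":0,"wy":0,"wz":0,"dx":0,"dy":0,"dz":-0.6,"fingers":-0.3},{"wx":0,"wy":0,"wz":0,"dx":0,"dy":0,"dz":-1.0,"fingers":-0.3},{"wx":0,"wy":0,"wz":0,"dx":0,"dy":0,"dz":-1.0,"fingers":-0.3}]'

```text
clock: 13.55
eef_pos: [441.1, 25.1, 114.4]
eef_rot: [-3.141, -0.008, -0.095]
wrist_force: [0.6, 0.4, 0.3]
finger_gap: 61.1
finger_force: 0.0
```

servo_tool --motion '[{"wx":0,"wy":0,"wz":0,"dx":-0.14,"dy":-0.4,"dz":-0.2,"fingers":-0.3},{"wx":0,"wy":0,"wz":0,"dx":-0.14,"dy":-0.84,"dz":-0.4,"fingers":-0.3},{"wx":0,"wy":0,"wz":0,"dx":-0.14,"dy":-0.84,"dz":-0.4,"fingers":-0.3}]'

```text
clock: 13.85
eef_pos: [433.6, 113.6, 151.7]
eef_rot: [-3.14, -0.003, -0.092]
wrist_force: [0.1, -0.1, -0.4]
finger_gap: 61.0
finger_force: 0.0
```

servo_tool --motion '[{"wx":0,"wy":0,"wz":-0.048,"dx":-0.14,"dy":-0.4,"dz":0,"fingers":-0.3},{"wx":0,"wy":0,"wz":-0.048,"dx":-0.14,"dy":-0.84,"dz":0,"fingers":-0.3},{"wx":0,"wy":0,"wz":-0.048,"dx":-0.14,"dy":-0.84,"dz":0,"fingers":-0.3},{"wx":0,"wy":0,"wz":-0.048,"dx":-0.14,"dy":-0.84,"dz":0,"fingers":-0.3}]'

```text
clock: 14.25
eef_pos: [426.5, 195.0, 148.9]
eef_rot: [3.141, 0.001, 0.002]
wrist_force: [-0.6, -1.3, -0.1]
finger_gap: 61.0
finger_force: 0.0
```

```bash
cat > p.py <<'E'
from v import *
import sys
n=sys.argv[1];p0=[float(a) for a in sys.argv[2:5]];z=float(sys.argv[5]) if len(sys.argv)>5 else 0
c=camera('wrist');ex=proj(np.array([[p0[0],p0[1],z+30]]),c)[0];print('expect',ex.round())
ds=trace(n,c);ds.sort(key=lambda d:np.hypot(*(np.array(d['location'])-ex)))
print([(d['conf'],d['location']) for d in ds])
if ds:
    q,sc=fit(n,[(c,ds[0]['pixels'])],z,p0=p0);print(q.round(3),sc);dl([q[0],q[1],z+14],q[2])
E
python3 p.py green_pack 426.4 193.6 0
python3 - <<'E'
from v import *
c=camera('side');m=pick('block',c,(355,272),30)
if m is not None:print('block',fit('block',[(c,m)],3,p0=(453,23.6,-.095)))
cv2.imwrite('pics/h.png',c['image'][:,:,::-1])
E
```

```text
expect [322. 238.]
[(0.78, [321.7, 237.1])]
[4.2634e+02 1.9408e+02 1.9000e-02] 0.9718846363141666
cur [426.8 194.  149.3] psi 0.0 gap 61.0 t 14.35 F [-0.1 -0.2 -0.2]
 dx -0.005 dy -0.001 dz 1.353 wz -0.009
block (array([4.53617635e+02, 3.01635160e+01, 8.28091048e-02]), np.float64(0.30470413628444215))
```

servo_tool --motion '[{"wx":0,"wy":0,"wz":-0.009,"dx":-0.005,"dy":0,"dz":0.4,"fingers":-0.3},{"wx":0,"wy":0,"wz":-0.009,"dx":-0.005,"dy":0,"dz":0.75,"fingers":-0.3},{"wx":0,"wy":0,"wz":-0.009,"dx":-0.005,"dy":0,"dz":0.75,"fingers":-0.3}]'

```text
clock: 14.75
eef_pos: [424.4, 193.4, 71.7]
eef_rot: [3.139, 0.006, 0.017]
wrist_force: [0.0, -0.3, 1.4]
finger_gap: 61.1
finger_force: 0.0
```

servo_tool --motion '[{"wx":0,"wy":0,"wz":0,"dx":0,"dy":0,"dz":0.3,"fingers":-0.3},{"wx":0,"wy":0,"wz":0,"dx":0,"dy":0,"dz":0.6,"fingers":-0.3},{"wx":0,"wy":0,"wz":0,"dx":0,"dy":0,"dz":0.6,"fingers":-0.3},{"wx":0,"wy":0,"wz":0,"dx":0,"dy":0,"dz":0.6,"fingers":-0.3},{"wx":0,"wy":0,"wz":0,"dx":0,"dy":0,"dz":0.6,"fingers":0.9},{"wx":0,"wy":0,"wz":0,"dx":0,"dy":0,"dz":0.6,"fingers":0.9},{"wx":0,"wy":0,"wz":0,"dx":0,"dy":0,"dz":0.6,"fingers":0.9},{"wx":0,"wy":0,"wz":0,"dx":0,"dy":0,"dz":0.6,"fingers":0.9},{"wx":0,"wy":0,"wz":0,"dx":0,"dy":0,"dz":0.6,"fingers":0.9},{"wx":0,"wy":0,"wz":0,"dx":0,"dy":0,"dz":0.6,"fingers":0.9}]'

```text
clock: 15.75
eef_pos: [426.6, 195.1, 15.4]
eef_rot: [-3.142, -0.0, 0.019]
wrist_force: [-0.8, -1.3, 7.1]
finger_gap: 30.1
finger_force: 40.0
```

servo_tool --motion '[{"wx":0,"wy":0,"wz":0,"dx":0,"dy":0,"dz":-0.2,"fingers":0.9},{"wx":0,"wy":0,"wz":0,"dx":0,"dy":0,"dz":-0.6,"fingers":0.9},{"wx":0,"wy":0,"wz":0.044,"dx":0,"dy":0,"dz":-1.0,"fingers":0.9},{"wx":0,"wy":0,"wz":0.044,"dx":0,"dy":0,"dz":-1.0,"fingers":0.9},{"wx":0,"wy":0,"wz":0.044,"dx":0,"dy":0,"dz":-1.0,"fingers":0.9}]'

```text
clock: 16.25
eef_pos: [426.4, 195.1, 114.9]
eef_rot: [-3.141, -0.001, -0.068]
wrist_force: [0.3, -0.6, -1.6]
finger_gap: 29.6
finger_force: 40.0
```

servo_tool --motion '[{"wx":0,"wy":0,"wz":0,"dx":0.2,"dy":0.4,"dz":0,"fingers":0.9},{"wx":0,"wy":0,"wz":0,"dx":0.4,"dy":0.82,"dz":0,"fingers":0.9},{"wx":0,"wy":0,"wz":0,"dx":0.4,"dy":0.82,"dz":0,"fingers":0.9}]'

```text
clock: 16.55
eef_pos: [461.1, 106.7, 113.1]
eef_rot: [3.14, 0.003, -0.072]
wrist_force: [-0.8, 0.1, -0.9]
finger_gap: 29.7
finger_force: 40.0
```

servo_tool --motion '[{"wx":0,"wy":0,"wz":0,"dx":0.2,"dy":0.4,"dz":0,"fingers":0.9},{"wx":0,"wy":0,"wz":0,"dx":0.4,"dy":0.82,"dz":0,"fingers":0.9},{"wx":0,"wy":0,"wz":0,"dx":0.4,"dy":0.82,"dz":0,"fingers":0.9}]'

```text
clock: 16.85
eef_pos: [495.3, 22.6, 113.2]
eef_rot: [3.141, 0.002, -0.072]
wrist_force: [0.2, 0.2, -0.7]
finger_gap: 29.7
finger_force: 40.0
```

servo_tool --motion '[{"wx":0,"wy":0,"wz":0,"dx":0.2,"dy":0.4,"dz":0,"fingers":0.9},{"wx":0,"wy":0,"wz":0,"dx":0.4,"dy":0.82,"dz":0,"fingers":0.9},{"wx":0,"wy":0,"wz":0,"dx":0.4,"dy":0.82,"dz":0,"fingers":0.9}]'

```text
clock: 17.15
eef_pos: [529.5, -61.5, 113.2]
eef_rot: [3.141, 0.002, -0.072]
wrist_force: [0.2, 0.0, -0.8]
finger_gap: 29.5
finger_force: 40.0
```

servo_tool --motion '[{"wx":0,"wy":0,"wz":0,"dx":0.2,"dy":0.4,"dz":0,"fingers":0.9},{"wx":0,"wy":0,"wz":0,"dx":0.4,"dy":0.82,"dz":0,"fingers":0.9},{"wx":0,"wy":0,"wz":0,"dx":0.4,"dy":0.82,"dz":0,"fingers":0.9}]'

```text
clock: 17.45
eef_pos: [563.7, -145.8, 113.2]
eef_rot: [-3.142, 0.002, -0.071]
wrist_force: [-0.2, 0.9, -1.9]
finger_gap: 29.5
finger_force: 40.0
```

servo_tool --motion '[{"wx":0,"wy":0,"wz":0,"dx":0.2,"dy":0.4,"dz":0,"fingers":0.9},{"wx":0,"wy":0,"wz":0,"dx":0.4,"dy":0.82,"dz":0,"fingers":0.9},{"wx":0,"wy":0,"wz":0,"dx":0.4,"dy":0.82,"dz":0,"fingers":0.9},{"wx":0,"wy":0,"wz":0,"dx":0.4,"dy":0.82,"dz":0,"fingers":0.9},{"wx":0,"wy":0,"wz":0,"dx":0.4,"dy":0.82,"dz":0,"fingers":0.9}]'

```text
clock: 17.95
eef_pos: [597.3, -225.9, 114.0]
eef_rot: [-3.141, 0.002, -0.068]
wrist_force: [-0.2, 0.1, -1.4]
finger_gap: 29.7
finger_force: 40.0
```

```bash
python3 - <<'E'
from v import *
dl([597.1,-229,18.8],-.07)
c=camera('wrist');cv2.imwrite('pics/i.png',c['image'][:,:,::-1])
ds=trace('green_tray',c)
if ds:print(ds[0]['conf'],fit('green_tray',[(c,ds[0]['pixels'])],p0=(594,-271,-.07)))
c=camera('side');m=pick('block',c,(355,272),30)
if m is not None:print('block',fit('block',[(c,m)],3,p0=(453,23.6,-.095)))
E
```

```text
cur [ 597.3 -225.9  114. ] psi -0.068 gap 29.7 t 17.95 F [-0.2  0.1 -1.4]
 dx 0.001 dy 0.031 dz 0.952 wz 0.001
0.89 (array([ 5.93768865e+02, -2.69635062e+02, -8.39578295e-02]), np.float64(0.770164476559281))
block (array([ 4.54117425e+02,  2.48392871e+01, -8.65711013e-02]), np.float64(0.9458232289355555))
```

View pics/i.png

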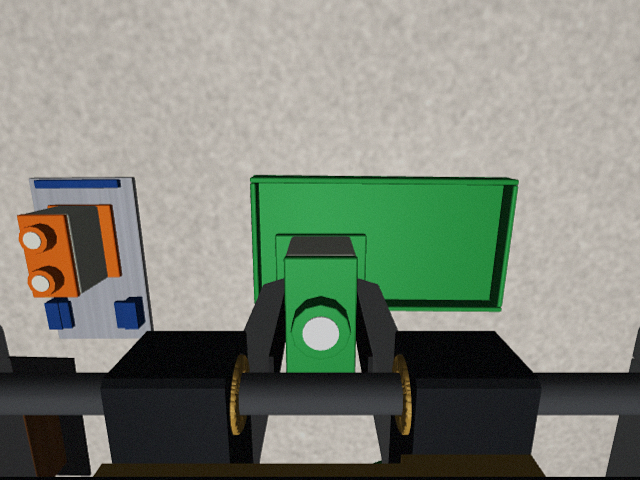

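The pack is held upright over its half of the green tray (tray 250–517 x 177–310 in the picture). I set it down and go on to green_twin.

servo_tool --motion '[{"wx":0,"wy":0,"wz":0,"dx":0,"dy":0.03,"dz":0.3,"fingers":0.9},{"wx":0,"wy":0,"wz":0,"dx":0,"dy":0.03,"dz":0.6,"fingers":0.9},{"wx":0,"wy":0,"wz":0,"dx":0,"dy":0.03,"dz":0.85,"fingers":0.9},{"wx":0,"wy":0,"wz":0,"dx":0,"dy":0.03,"dz":0.93,"fingers":0.9},{"wx":0,"wy":0,"wz":0,"dx":0,"dy":0.03,"dz":0.95,"fingers":0.9},{"wx":0,"wy":0,"wz":0,"dx":0,"dy":0.03,"dz":0.95,"fingers":0.9},{"wx":0,"wy":0,"wz":0,"dx":0,"dy":0.03,"dz":0.95,"fingers":-0.1},{"wx":0,"wy":0,"wz":0,"dx":0,"dy":0.03,"dz":0.95,"fingers":-0.1},{"wx":0,"wy":0,"wz":0,"dx":0,"dy":0.03,"dz":0.95,"fingers":-0.1},{"wx":0,"wy":0,"wz":0,"dx":0,"dy":0.03,"dz":0.95,"fingers":-0.1}]'

```text
clock: 19.15
eef_pos: [597.5, -230.9, 20.3]
eef_rot: [3.141, -0.0, -0.069]
wrist_force: [-0.1, 0.7, -0.6]
finger_gap: 51.4
finger_force: 0.0
```

servo_tool --motion '[{"wx":0,"wy":0,"wz":0,"dx":0,"dy":0,"dz":-0.2,"fingers":-0.1},{"wx":0,"wy":0,"wz":0,"dx":0,"dy":0,"dz":-0.6,"fingers":-0.1},{"wx":0,"wy":0,"wz":0,"dx":0,"dy":0,"dz":-1.0,"fingers":-0.1},{"wx":0,"wy":0,"wz":0,"dx":0,"dy":0,"dz":-1.0,"fingers":-0.1}]'

```text
clock: 19.55
eef_pos: [599.6, -231.8, 126.2]
eef_rot: [3.138, -0.009, -0.069]
wrist_force: [0.2, -0.5, 0.8]
finger_gap: 51.6
finger_force: 0.0
```

servo_tool --motion '[{"wx":0,"wy":0,"wz":0.07,"dx":-0.4,"dy":0.12,"dz":0,"fingers":-0.3},{"wx":0,"wy":0,"wz":0.14,"dx":-0.75,"dy":0.25,"dz":0,"fingers":-0.3},{"wx":0,"wy":0,"wz":0.14,"dx":-0.75,"dy":0.25,"dz":0,"fingers":-0.3}]'

```text
clock: 19.85
eef_pos: [517.8, -251.4, 119.6]
eef_rot: [3.141, 0.002, -0.356]
wrist_force: [0.1, 1.0, -0.6]
finger_gap: 61.2
finger_force: 0.0
```

```bash
python3 -c "
from v import *
dl([372.2,-287,150],-1.19)"
```

```text
cur [ 517.8 -251.4  119.6] psi -0.356 gap 61.2 t 19.85 F [ 0.1  1.  -0.6]
 dx -1.241 dy 0.841 dz -0.304 wz 0.417
```

servo_tool --motion '[{"wx":0,"wy":0,"wz":0,"dx":-0.4,"dy":0.25,"dz":-0.15,"fingers":-0.3},{"wx":0,"wy":0,"wz":0,"dx":-0.62,"dy":0.42,"dz":-0.3,"fingers":-0.3},{"wx":0,"wy":0,"wz":0,"dx":-0.62,"dy":0.42,"dz":-0.3,"fingers":-0.3}]'

```text
clock: 20.15
eef_pos: [447.2, -269.9, 151.7]
eef_rot: [3.141, -0.002, -0.35]
wrist_force: [-0.5, 0.4, 0.1]
finger_gap: 61.0
finger_force: 0.0
```

servo_tool --motion '[{"wx":0,"wy":0,"wz":0.2,"dx":-0.3,"dy":0.2,"dz":0,"fingers":-0.3},{"wx":0,"wy":0,"wz":0.2,"dx":-0.62,"dy":0.42,"dz":0,"fingers":-0.3},{"wx":0,"wy":0,"wz":0.2,"dx":-0.62,"dy":0.42,"dz":0,"fingers":-0.3},{"wx":0,"wy":0,"wz":0.417,"dx":-0.62,"dy":0.42,"dz":0,"fingers":-0.3},{"wx":0,"wy":0,"wz":0.417,"dx":-0.62,"dy":0.42,"dz":0,"fingers":-0.3},{"wx":0,"wy":0,"wz":0.417,"dx":-0.62,"dy":0.42,"dz":0,"fingers":-0.3},{"wx":0,"wy":0,"wz":0.417,"dx":-0.62,"dy":0.42,"dz":0,"fingers":-0.3}]'

```text
clock: 20.85
eef_pos: [376.4, -286.9, 149.5]
eef_rot: [3.142, 0.0, -1.184]
wrist_force: [0.4, -0.0, -1.4]
finger_gap: 60.9
finger_force: 0.0
```

```bash
python3 p.py green_twin 372.2 -287 -1.19
```

```text
expect [325. 240.]
[(0.73, [328.4, 235.5])]
[ 371.767 -286.884   -1.195] 0.9696693549611944
cur [ 376.1 -286.9  149.6] psi -1.178 gap 61.3 t 20.95 F [1.  0.4 0. ]
 dx -0.017 dy 0.040 dz 1.356 wz 0.008
```

servo_tool --motion '[{"wx":0,"wy":0,"wz":0.008,"dx":-0.017,"dy":0.04,"dz":0.4,"fingers":-0.3},{"wx":0,"wy":0,"wz":0.008,"dx":-0.017,"dy":0.04,"dz":0.75,"fingers":-0.3},{"wx":0,"wy":0,"wz":0.008,"dx":-0.017,"dy":0.04,"dz":0.75,"fingers":-0.3}]'

```text
clock: 21.25
eef_pos: [369.8, -285.4, 71.5]
eef_rot: [3.139, 0.006, -1.196]
wrist_force: [-0.4, -0.5, -0.1]
finger_gap: 61.0
finger_force: 0.0
```

servo_tool --motion '[{"wx":0,"wy":0,"wz":0,"dx":0,"dy":0,"dz":0.3,"fingers":-0.3},{"wx":0,"wy":0,"wz":0,"dx":0,"dy":0,"dz":0.6,"fingers":-0.3},{"wx":0,"wy":0,"wz":0,"dx":0,"dy":0,"dz":0.6,"fingers":-0.3},{"wx":0,"wy":0,"wz":0,"dx":0,"dy":0,"dz":0.6,"fingers":-0.3},{"wx":0,"wy":0,"wz":0,"dx":0,"dy":0,"dz":0.6,"fingers":0.9},{"wx":0,"wy":0,"wz":0,"dx":0,"dy":0,"dz":0.6,"fingers":0.9},{"wx":0,"wy":0,"wz":0,"dx":0,"dy":0,"dz":0.6,"fingers":0.9},{"wx":0,"wy":0,"wz":0,"dx":0,"dy":0,"dz":0.6,"fingers":0.9},{"wx":0,"wy":0,"wz":0,"dx":0,"dy":0,"dz":0.6,"fingers":0.9},{"wx":0,"wy":0,"wz":0,"dx":0,"dy":0,"dz":0.6,"fingers":0.9}]'

```text
clock: 22.25
eef_pos: [371.4, -287.2, 15.4]
eef_rot: [-3.141, -0.0, -1.199]
wrist_force: [-1.4, 1.6, 6.7]
finger_gap: 30.0
finger_force: 40.0
```

servo_tool --motion '[{"wx":0,"wy":0,"wz":0,"dx":0,"dy":0,"dz":-0.3,"fingers":0.9},{"wx":0,"wy":0,"wz":0,"dx":0,"dy":0,"dz":-0.7,"fingers":0.9},{"wx":0,"wy":0,"wz":-0.2,"dx":0,"dy":0,"dz":-1.0,"fingers":0.9},{"wx":0,"wy":0,"wz":-0.4,"dx":0,"dy":0,"dz":-1.0,"fingers":0.9},{"wx":0,"wy":0,"wz":-0.4,"dx":0,"dy":0,"dz":-1.0,"fingers":0.9},{"wx":0,"wy":0,"wz":-0.4,"dx":0,"dy":0,"dz":-1.0,"fingers":0.9},{"wx":0,"wy":0,"wz":-0.562,"dx":0,"dy":0,"dz":-1.0,"fingers":0.9},{"wx":0,"wy":0,"wz":-0.562,"dx":0,"dy":0,"dz":-1.0,"fingers":0.9},{"wx":0,"wy":0,"wz":-0.562,"dx":0,"dy":0,"dz":-1.0,"fingers":0.9},{"wx":0,"wy":0,"wz":-0.562,"dx":0,"dy":0,"dz":-1.0,"fingers":0.9}]'

```text
clock: 23.25
eef_pos: [371.1, -286.9, 114.8]
eef_rot: [-3.141, 0.0, -0.069]
wrist_force: [0.1, -0.1, -1.8]
finger_gap: 29.7
finger_force: 40.0
```

servo_tool --motion '[{"wx":0,"wy":0,"wz":0,"dx":0.4,"dy":0.03,"dz":0,"fingers":0.9},{"wx":0,"wy":0,"wz":0,"dx":0.75,"dy":0.03,"dz":0,"fingers":0.9},{"wx":0,"wy":0,"wz":0,"dx":0.75,"dy":0.03,"dz":0,"fingers":0.9}]'

```text
clock: 23.55
eef_pos: [448.3, -295.5, 114.5]
eef_rot: [-3.142, -0.0, -0.074]
wrist_force: [-0.1, 0.0, -0.5]
finger_gap: 29.6
finger_force: 40.0
```

servo_tool --motion '[{"wx":0,"wy":0,"wz":0,"dx":0.4,"dy":0.03,"dz":0,"fingers":0.9},{"wx":0,"wy":0,"wz":0,"dx":0.75,"dy":0.03,"dz":0,"fingers":0.9},{"wx":0,"wy":0,"wz":0,"dx":0.75,"dy":0.03,"dz":0,"fingers":0.9}]'

```text
clock: 23.85
eef_pos: [522.4, -304.0, 114.2]
eef_rot: [-3.141, 0.0, -0.074]
wrist_force: [-0.5, 0.4, -1.2]
finger_gap: 29.6
finger_force: 40.0
```

servo_tool --motion '[{"wx":0,"wy":0,"wz":0,"dx":0.4,"dy":0.04,"dz":0,"fingers":0.9},{"wx":0,"wy":0,"wz":0,"dx":0.71,"dy":0.04,"dz":0,"fingers":0.9},{"wx":0,"wy":0,"wz":0,"dx":0.71,"dy":0.04,"dz":0,"fingers":0.9},{"wx":0,"wy":0,"wz":0,"dx":0.71,"dy":0.04,"dz":0,"fingers":0.9},{"wx":0,"wy":0,"wz":0,"dx":0.71,"dy":0.04,"dz":0,"fingers":0.9}]'

```text
clock: 24.35
eef_pos: [589.7, -313.7, 114.9]
eef_rot: [-3.141, 0.001, -0.076]
wrist_force: [-0.5, 0.0, -1.4]
finger_gap: 29.8
finger_force: 40.0
```

```bash
python3 - <<'E'
from v import *
dl([591.3,-312.8,19],-.07)
c=camera('wrist');cv2.imwrite('pics/j.png',c['image'][:,:,::-1])
E
```

```text
cur [ 589.7 -313.7  114.9] psi -0.076 gap 29.8 t 24.35 F [-0.5  0.  -1.4]
 dx 0.016 dy -0.010 dz 0.959 wz -0.003
```

View pics/j.png

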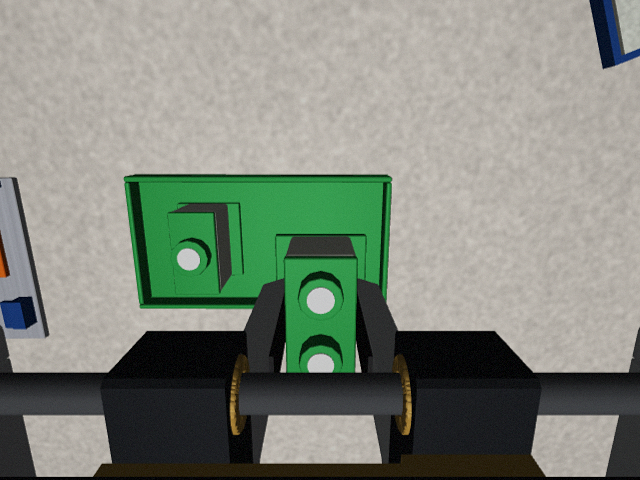

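green_pack stands upright at (195,250) in the tray and green_twin is over the other half. I release it and go to the freed pack.

servo_tool --motion '[{"wx":0,"wy":0,"wz":-0.003,"dx":0.015,"dy":-0.01,"dz":0.3,"fingers":0.9},{"wx":0,"wy":0,"wz":-0.003,"dx":0.015,"dy":-0.01,"dz":0.6,"fingers":0.9},{"wx":0,"wy":0,"wz":-0.003,"dx":0.015,"dy":-0.01,"dz":0.85,"fingers":0.9},{"wx":0,"wy":0,"wz":-0.003,"dx":0.015,"dy":-0.01,"dz":0.94,"fingers":0.9},{"wx":0,"wy":0,"wz":-0.003,"dx":0.015,"dy":-0.01,"dz":0.96,"fingers":0.9},{"wx":0,"wy":0,"wz":-0.003,"dx":0.015,"dy":-0.01,"dz":0.96,"fingers":0.9},{"wx":0,"wy":0,"wz":-0.003,"dx":0.015,"dy":-0.01,"dz":0.96,"fingers":-0.1},{"wx":0,"wy":0,"wz":-0.003,"dx":0.015,"dy":-0.01,"dz":0.96,"fingers":-0.1},{"wx":0,"wy":0,"wz":-0.003,"dx":0.015,"dy":-0.01,"dz":0.96,"fingers":-0.1},{"wx":0,"wy":0,"wz":-0.003,"dx":0.015,"dy":-0.01,"dz":0.96,"fingers":-0.1}]'

```text
clock: 25.4
eef_pos: [592.5, -312.7, 19.2]
eef_rot: [3.141, -0.0, -0.069]
wrist_force: [1.2, 0.4, 0.1]
finger_gap: 51.6
finger_force: 0.0
```

servo_tool --motion '[{"wx":0,"wy":0,"wz":0,"dx":0,"dy":0,"dz":-0.2,"fingers":-0.1},{"wx":0,"wy":0,"wz":0,"dx":0,"dy":0,"dz":-0.6,"fingers":-0.1},{"wx":0,"wy":0,"wz":0,"dx":0,"dy":0,"dz":-1.0,"fingers":-0.1},{"wx":0,"wy":0,"wz":0,"dx":0,"dy":0,"dz":-1.0,"fingers":-0.1}]'

```text
clock: 25.8
eef_pos: [594.5, -313.9, 125.4]
eef_rot: [3.137, -0.008, -0.069]
wrist_force: [-0.1, -0.4, 0.5]
finger_gap: 51.5
finger_force: 0.0
```

servo_tool --motion '[{"wx":0,"wy":0,"wz":0,"dx":0,"dy":-0.4,"dz":-0.2,"fingers":-0.3},{"wx":0,"wy":0,"wz":0,"dx":0,"dy":-0.88,"dz":-0.35,"fingers":-0.3},{"wx":0,"wy":0,"wz":0,"dx":0,"dy":-0.88,"dz":-0.35,"fingers":-0.3}]'

```text
clock: 26.1
eef_pos: [599.8, -220.7, 156.1]
eef_rot: [3.141, -0.003, -0.065]
wrist_force: [-0.7, -1.3, -0.8]
finger_gap: 60.9
finger_force: 0.0
```

servo_tool --motion '[{"wx":0,"wy":0,"wz":0,"dx":0,"dy":-0.4,"dz":0,"fingers":-0.3},{"wx":0,"wy":0,"wz":0,"dx":0,"dy":-0.88,"dz":0,"fingers":-0.3},{"wx":0,"wy":0,"wz":0,"dx":0,"dy":-0.88,"dz":0,"fingers":-0.3}]'

```text
clock: 26.4
eef_pos: [604.8, -132.9, 153.4]
eef_rot: [-3.141, 0.001, -0.065]
wrist_force: [0.5, -1.3, -0.1]
finger_gap: 61.2
finger_force: 0.0
```

servo_tool --motion '[{"wx":0,"wy":0,"wz":0,"dx":0,"dy":-0.4,"dz":0,"fingers":-0.3},{"wx":0,"wy":0,"wz":0,"dx":0,"dy":-0.87,"dz":0,"fingers":-0.3},{"wx":0,"wy":0,"wz":0,"dx":0,"dy":-0.87,"dz":0,"fingers":-0.3},{"wx":0,"wy":0,"wz":0,"dx":0,"dy":-0.87,"dz":0,"fingers":-0.3},{"wx":0,"wy":0,"wz":0,"dx":0,"dy":-0.87,"dz":0,"fingers":-0.3}]'

```text
clock: 26.9
eef_pos: [610.6, -51.7, 153.6]
eef_rot: [3.141, 0.0, -0.07]
wrist_force: [0.1, -0.2, 0.0]
finger_gap: 61.0
finger_force: 0.0
```

```bash
sed -i "s#^ds=trace#cv2.imwrite(f'pics/p_{n}.png',c['image'][:,:,::-1]);ds=trace#" p.py; python3 p.py stuck_pack 609.5 -50.5 -.065 6
```

```text
expect [319. 240.]
[(0.97, [318.4, 238.1])]
[ 6.10066e+02 -4.89530e+01 -6.00000e-02] 0.9796264855687606
cur [610.5 -51.7 153.7] psi -0.071 gap 61.4 t 27.0 F [-0.3  0.2 -0.6]
 dx -0.007 dy -0.028 dz 1.337 wz -0.006
```

View pics/p_stuck_pack.png

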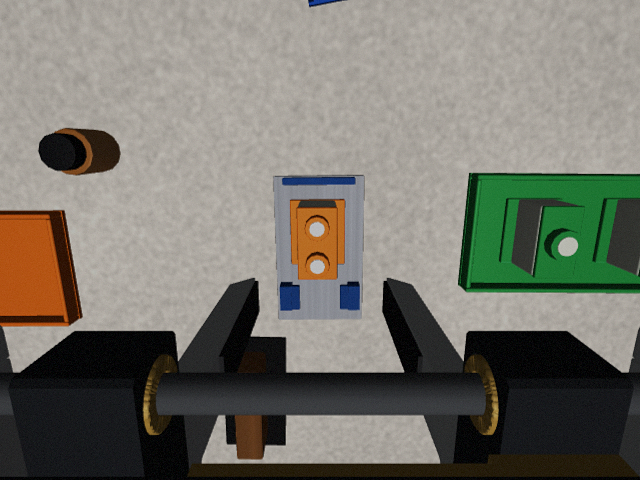

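The pack (318,240) is well clear of the lips (at row 295). I lift it out and carry it to the orange tray.

servo_tool --motion '[{"wx":0,"wy":0,"wz":-0.006,"dx":-0.005,"dy":-0.028,"dz":0.4,"fingers":-0.3},{"wx":0,"wy":0,"wz":-0.006,"dx":-0.005,"dy":-0.028,"dz":0.73,"fingers":-0.3},{"wx":0,"wy":0,"wz":-0.006,"dx":-0.005,"dy":-0.028,"dz":0.73,"fingers":-0.3}]'

```text
clock: 27.3
eef_pos: [608.0, -48.2, 76.7]
eef_rot: [-3.141, 0.007, -0.058]
wrist_force: [0.4, -0.5, -0.6]
finger_gap: 61.2
finger_force: 0.0
```

servo_tool --motion '[{"wx":0,"wy":0,"wz":0,"dx":0,"dy":0,"dz":0.3,"fingers":-0.3},{"wx":0,"wy":0,"wz":0,"dx":0,"dy":0,"dz":0.6,"fingers":-0.3},{"wx":0,"wy":0,"wz":0,"dx":0,"dy":0,"dz":0.6,"fingers":-0.3},{"wx":0,"wy":0,"wz":0,"dx":0,"dy":0,"dz":0.6,"fingers":-0.3},{"wx":0,"wy":0,"wz":0,"dx":0,"dy":0,"dz":0.6,"fingers":0.9},{"wx":0,"wy":0,"wz":0,"dx":0,"dy":0,"dz":0.6,"fingers":0.9},{"wx":0,"wy":0,"wz":0,"dx":0,"dy":0,"dz":0.6,"fingers":0.9},{"wx":0,"wy":0,"wz":0,"dx":0,"dy":0,"dz":0.6,"fingers":0.9},{"wx":0,"wy":0,"wz":0,"dx":0,"dy":0,"dz":0.6,"fingers":0.9},{"wx":0,"wy":0,"wz":0,"dx":0,"dy":0,"dz":0.6,"fingers":0.9}]'

```text
clock: 28.3
eef_pos: [610.5, -47.6, 21.5]
eef_rot: [3.141, -0.001, -0.057]
wrist_force: [-1.1, -0.2, 5.8]
finger_gap: 29.7
finger_force: 40.0
```

servo_tool --motion '[{"wx":0,"wy":0,"wz":0,"dx":0,"dy":0,"dz":-0.2,"fingers":0.9},{"wx":0,"wy":0,"wz":0,"dx":0,"dy":0,"dz":-0.6,"fingers":0.9},{"wx":0,"wy":0,"wz":0,"dx":0,"dy":0,"dz":-1.0,"fingers":0.9},{"wx":0,"wy":0,"wz":0,"dx":0,"dy":0,"dz":-1.0,"fingers":0.9},{"wx":0,"wy":0,"wz":0,"dx":0,"dy":0,"dz":-1.0,"fingers":0.9}]'

```text
clock: 28.8
eef_pos: [610.3, -47.4, 121.0]
eef_rot: [-3.142, -0.001, -0.057]
wrist_force: [-0.9, -0.3, -2.2]
finger_gap: 30.0
finger_force: 40.0
```

servo_tool --motion '[{"wx":0,"wy":0,"wz":0,"dx":-0.1,"dy":-0.45,"dz":0,"fingers":0.9},{"wx":0,"wy":0,"wz":0,"dx":-0.1,"dy":-0.9,"dz":0,"fingers":0.9},{"wx":0,"wy":0,"wz":0,"dx":-0.1,"dy":-0.9,"dz":0,"fingers":0.9}]'

```text
clock: 29.1
eef_pos: [604.4, 47.4, 118.9]
eef_rot: [-3.141, 0.003, -0.053]
wrist_force: [-0.3, -0.5, -2.0]
finger_gap: 29.9
finger_force: 40.0
```

servo_tool --motion '[{"wx":0,"wy":0,"wz":0,"dx":-0.1,"dy":-0.45,"dz":0,"fingers":0.9},{"wx":0,"wy":0,"wz":0,"dx":-0.1,"dy":-0.9,"dz":0,"fingers":0.9},{"wx":0,"wy":0,"wz":0,"dx":-0.1,"dy":-0.9,"dz":0,"fingers":0.9}]'

```text
clock: 29.4
eef_pos: [599.5, 137.4, 119.0]
eef_rot: [-3.141, 0.003, -0.053]
wrist_force: [-1.2, -0.3, -0.8]
finger_gap: 29.7
finger_force: 40.0
```

servo_tool --motion '[{"wx":0,"wy":0,"wz":0,"dx":-0.1,"dy":-0.45,"dz":0,"fingers":0.9},{"wx":0,"wy":0,"wz":0,"dx":-0.1,"dy":-0.9,"dz":0,"fingers":0.9},{"wx":0,"wy":0,"wz":0,"dx":-0.1,"dy":-0.9,"dz":0,"fingers":0.9},{"wx":0,"wy":0,"wz":0,"dx":-0.1,"dy":-0.9,"dz":0,"fingers":0.9},{"wx":0,"wy":0,"wz":0,"dx":-0.1,"dy":-0.9,"dz":0,"fingers":0.9}]'

```text
clock: 29.9
eef_pos: [595.7, 222.5, 119.9]
eef_rot: [3.141, 0.002, -0.058]
wrist_force: [-0.1, -0.2, -0.7]
finger_gap: 29.8
finger_force: 40.0
```

```bash
python3 - <<'E'
from v import *
dl([596.5,222.5,19],-.068)
c=camera('wrist');cv2.imwrite('pics/k.png',c['image'][:,:,::-1])
ds=trace('orange_tray',c)
if ds:print(ds[0]['conf'],fit('orange_tray',[(c,ds[0]['pixels'])],p0=(599.4,264.4,-.068)))
E
```

```text
cur [595.7 222.5 119.9] psi -0.058 gap 29.8 t 29.9 F [-0.1 -0.2 -0.7]
 dx 0.008 dy -0.001 dz 1.009 wz 0.005
```

View pics/k.png

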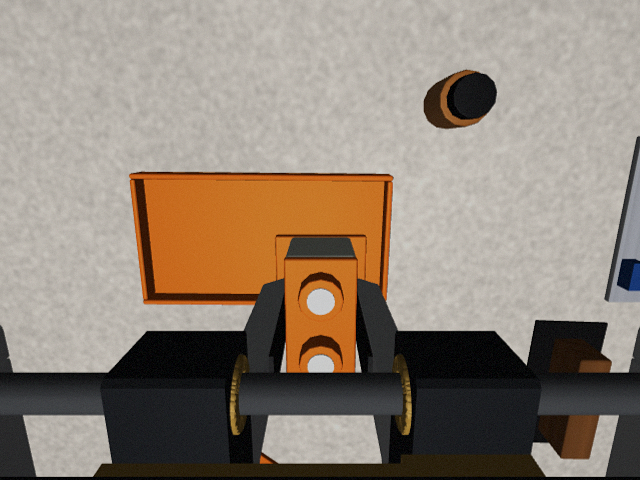

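The pack is over the right half of the orange tray (tray 132–392 x 174–303). I release it and go to orange_pack.

servo_tool --motion '[{"wx":0,"wy":0,"wz":0.005,"dx":0.008,"dy":0,"dz":0.3,"fingers":0.9},{"wx":0,"wy":0,"wz":0.005,"dx":0.008,"dy":0,"dz":0.6,"fingers":0.9},{"wx":0,"wy":0,"wz":0.005,"dx":0.008,"dy":0,"dz":0.87,"fingers":0.9},{"wx":0,"wy":0,"wz":0.005,"dx":0.008,"dy":0,"dz":0.97,"fingers":0.9},{"wx":0,"wy":0,"wz":0.005,"dx":0.008,"dy":0,"dz":1.0,"fingers":0.9},{"wx":0,"wy":0,"wz":0.005,"dx":0.008,"dy":0,"dz":1.0,"fingers":0.9},{"wx":0,"wy":0,"wz":0.005,"dx":0.008,"dy":0,"dz":1.0,"fingers":-0.1},{"wx":0,"wy":0,"wz":0.005,"dx":0.008,"dy":0,"dz":1.0,"fingers":-0.1},{"wx":0,"wy":0,"wz":0.005,"dx":0.008,"dy":0,"dz":1.0,"fingers":-0.1},{"wx":0,"wy":0,"wz":0.005,"dx":0.008,"dy":0,"dz":1.0,"fingers":-0.1}]'

```text
clock: 31.0
eef_pos: [596.8, 223.8, 21.5]
eef_rot: [-3.141, -0.001, -0.067]
wrist_force: [0.0, 0.2, -0.2]
finger_gap: 51.4
finger_force: 0.0
```

servo_tool --motion '[{"wx":0,"wy":0,"wz":0,"dx":0,"dy":0,"dz":-0.2,"fingers":-0.1},{"wx":0,"wy":0,"wz":0,"dx":0,"dy":0,"dz":-0.6,"fingers":-0.1},{"wx":0,"wy":0,"wz":0,"dx":0,"dy":0,"dz":-1.0,"fingers":-0.1},{"wx":0,"wy":0,"wz":0,"dx":0,"dy":0,"dz":-1.0,"fingers":-0.1}]'

```text
clock: 31.4
eef_pos: [598.9, 224.5, 127.2]
eef_rot: [-3.138, -0.009, -0.067]
wrist_force: [-0.1, 0.7, 0.6]
finger_gap: 51.8
finger_force: 0.0
```

servo_tool --motion '[{"wx":0,"wy":0,"wz":0,"dx":-0.4,"dy":-0.2,"dz":-0.2,"fingers":-0.3},{"wx":0,"wy":0,"wz":0,"dx":-0.76,"dy":-0.2,"dz":-0.3,"fingers":-0.3},{"wx":0,"wy":0,"wz":0,"dx":-0.76,"dy":-0.2,"dz":-0.3,"fingers":-0.3}]'

```text
clock: 31.7
eef_pos: [519.6, 249.8, 152.3]
eef_rot: [-3.141, -0.001, -0.065]
wrist_force: [-0.5, 0.9, -0.3]
finger_gap: 61.4
finger_force: 0.0
```

servo_tool --motion '[{"wx":0,"wy":0,"wz":0,"dx":-0.4,"dy":-0.2,"dz":0,"fingers":-0.3},{"wx":0,"wy":0,"wz":0,"dx":-0.76,"dy":-0.2,"dz":0,"fingers":-0.3},{"wx":0,"wy":0,"wz":0,"dx":-0.76,"dy":-0.2,"dz":0,"fingers":-0.3}]'

```text
clock: 32.0
eef_pos: [445.0, 274.3, 150.5]
eef_rot: [3.141, 0.001, -0.065]
wrist_force: [0.4, -0.2, 0.0]
finger_gap: 61.0
finger_force: 0.0
```

servo_tool --motion '[{"wx":0,"wy":0,"wz":-0.2,"dx":-0.4,"dy":-0.19,"dz":0,"fingers":-0.3},{"wx":0,"wy":0,"wz":-0.2,"dx":-0.76,"dy":-0.19,"dz":0,"fingers":-0.3},{"wx":0,"wy":0,"wz":-0.443,"dx":-0.76,"dy":-0.19,"dz":0,"fingers":-0.3},{"wx":0,"wy":0,"wz":-0.443,"dx":-0.76,"dy":-0.19,"dz":0,"fingers":-0.3},{"wx":0,"wy":0,"wz":-0.443,"dx":-0.76,"dy":-0.19,"dz":0,"fingers":-0.3},{"wx":0,"wy":0,"wz":-0.443,"dx":-0.76,"dy":-0.19,"dz":0,"fingers":-0.3},{"wx":0,"wy":0,"wz":-0.443,"dx":-0.76,"dy":-0.19,"dz":0,"fingers":-0.3},{"wx":0,"wy":0,"wz":-0.443,"dx":-0.76,"dy":-0.19,"dz":0,"fingers":-0.3}]'

```text
clock: 32.8
eef_pos: [373.6, 297.9, 150.8]
eef_rot: [3.142, 0.0, 0.814]
wrist_force: [0.6, 0.5, 0.6]
finger_gap: 60.8
finger_force: 0.0
```

```bash
python3 p.py orange_pack 372.2 295.6 .823
```

```text
expect [321. 241.]
[(0.62, [323.2, 237.7])]
[371.915 294.971   0.805] 0.9850887791151146
cur [373.4 297.9 150.8] psi 0.815 gap 61.4 t 32.9 F [-0.  -0.3  0.7]
 dx -0.031 dy 0.009 dz 1.368 wz 0.005
```

servo_tool --motion '[{"wx":0,"wy":0,"wz":0.005,"dx":-0.03,"dy":0.01,"dz":0.4,"fingers":-0.3},{"wx":0,"wy":0,"wz":0.005,"dx":-0.03,"dy":0.01,"dz":0.76,"fingers":-0.3},{"wx":0,"wy":0,"wz":0.005,"dx":-0.03,"dy":0.01,"dz":0.76,"fingers":-0.3}]'

```text
clock: 33.2
eef_pos: [369.9, 293.7, 71.5]
eef_rot: [-3.14, 0.007, 0.807]
wrist_force: [0.1, 0.2, 0.2]
finger_gap: 60.8
finger_force: 0.0
```

servo_tool --motion '[{"wx":0,"wy":0,"wz":0,"dx":0,"dy":0,"dz":0.3,"fingers":-0.3},{"wx":0,"wy":0,"wz":0,"dx":0,"dy":0,"dz":0.6,"fingers":-0.3},{"wx":0,"wy":0,"wz":0,"dx":0,"dy":0,"dz":0.6,"fingers":-0.3},{"wx":0,"wy":0,"wz":0,"dx":0,"dy":0,"dz":0.6,"fingers":-0.3},{"wx":0,"wy":0,"wz":0,"dx":0,"dy":0,"dz":0.6,"fingers":0.9},{"wx":0,"wy":0,"wz":0,"dx":0,"dy":0,"dz":0.6,"fingers":0.9},{"wx":0,"wy":0,"wz":0,"dx":0,"dy":0,"dz":0.6,"fingers":0.9},{"wx":0,"wy":0,"wz":0,"dx":0,"dy":0,"dz":0.6,"fingers":0.9},{"wx":0,"wy":0,"wz":0,"dx":0,"dy":0,"dz":0.6,"fingers":0.9},{"wx":0,"wy":0,"wz":0,"dx":0,"dy":0,"dz":0.6,"fingers":0.9}]'

```text
clock: 34.2
eef_pos: [371.9, 295.1, 15.4]
eef_rot: [3.141, -0.0, 0.809]
wrist_force: [-1.7, -1.0, 7.0]
finger_gap: 29.8
finger_force: 40.0
```

servo_tool --motion '[{"wx":0,"wy":0,"wz":0,"dx":0,"dy":0,"dz":-0.3,"fingers":0.9},{"wx":0,"wy":0,"wz":0,"dx":0,"dy":0,"dz":-0.7,"fingers":0.9},{"wx":0,"wy":0,"wz":0.2,"dx":0,"dy":0,"dz":-1.0,"fingers":0.9},{"wx":0,"wy":0,"wz":0.437,"dx":0,"dy":0,"dz":-1.0,"fingers":0.9},{"wx":0,"wy":0,"wz":0.437,"dx":0,"dy":0,"dz":-1.0,"fingers":0.9},{"wx":0,"wy":0,"wz":0.437,"dx":0,"dy":0,"dz":-1.0,"fingers":0.9},{"wx":0,"wy":0,"wz":0.437,"dx":0,"dy":0,"dz":-1.0,"fingers":0.9},{"wx":0,"wy":0,"wz":0.437,"dx":0,"dy":0,"dz":-1.0,"fingers":0.9},{"wx":0,"wy":0,"wz":0.437,"dx":0,"dy":0,"dz":-1.0,"fingers":0.9},{"wx":0,"wy":0,"wz":0.437,"dx":0,"dy":0,"dz":-1.0,"fingers":0.9}]'

```text
clock: 35.2
eef_pos: [371.7, 295.0, 114.9]
eef_rot: [3.141, 0.0, -0.061]
wrist_force: [0.4, 0.6, -0.7]
finger_gap: 29.7
finger_force: 40.0
```

servo_tool --motion '[{"wx":0,"wy":0,"wz":0,"dx":0.4,"dy":-0.09,"dz":0,"fingers":0.9},{"wx":0,"wy":0,"wz":0,"dx":0.76,"dy":-0.09,"dz":0,"fingers":0.9},{"wx":0,"wy":0,"wz":0,"dx":0.76,"dy":-0.09,"dz":0,"fingers":0.9}]'

```text
clock: 35.5
eef_pos: [451.0, 298.6, 114.7]
eef_rot: [-3.141, -0.001, -0.063]
wrist_force: [0.3, 0.1, -1.6]
finger_gap: 29.6
finger_force: 40.0
```

servo_tool --motion '[{"wx":0,"wy":0,"wz":0,"dx":0.4,"dy":-0.09,"dz":0,"fingers":0.9},{"wx":0,"wy":0,"wz":0,"dx":0.76,"dy":-0.09,"dz":0,"fingers":0.9},{"wx":0,"wy":0,"wz":0,"dx":0.76,"dy":-0.09,"dz":0,"fingers":0.9}]'

```text
clock: 35.8
eef_pos: [526.8, 302.5, 114.3]
eef_rot: [3.141, -0.0, -0.064]
wrist_force: [-0.3, -0.7, -1.2]
finger_gap: 29.4
finger_force: 40.0
```

servo_tool --motion '[{"wx":0,"wy":0,"wz":0,"dx":0.4,"dy":-0.09,"dz":0,"fingers":0.9},{"wx":0,"wy":0,"wz":0,"dx":0.76,"dy":-0.09,"dz":0,"fingers":0.9},{"wx":0,"wy":0,"wz":0,"dx":0.76,"dy":-0.09,"dz":0,"fingers":0.9},{"wx":0,"wy":0,"wz":0,"dx":0.76,"dy":-0.09,"dz":0,"fingers":0.9},{"wx":0,"wy":0,"wz":0,"dx":0.76,"dy":-0.09,"dz":0,"fingers":0.9}]'

```text
clock: 36.3
eef_pos: [599.8, 307.4, 114.9]
eef_rot: [3.141, 0.001, -0.064]
wrist_force: [-0.1, 0.1, -1.1]
finger_gap: 29.9
finger_force: 40.0
```

```bash
python3 - <<'E'
from v import *
dl([602.2,306.3,19],-.068)
c=camera('wrist');cv2.imwrite('pics/l.png',c['image'][:,:,::-1])
E
```

```text
cur [599.8 307.4 114.9] psi -0.064 gap 29.9 t 36.3 F [-0.1  0.1 -1.1]
 dx 0.025 dy 0.010 dz 0.959 wz 0.002
```

View pics/l.png

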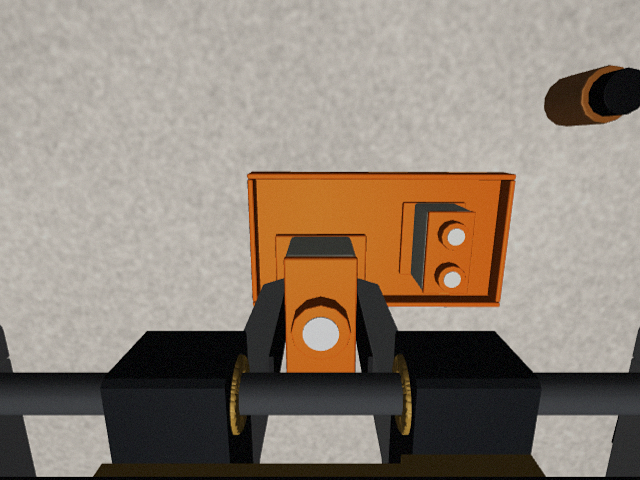

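The freed pack stands at (450,248), and the last one is over the left half of the tray. I release it and retreat up and back.

servo_tool --motion '[{"wx":0,"wy":0,"wz":0,"dx":0.025,"dy":0.01,"dz":0.3,"fingers":0.9},{"wx":0,"wy":0,"wz":0,"dx":0.025,"dy":0.01,"dz":0.6,"fingers":0.9},{"wx":0,"wy":0,"wz":0,"dx":0.025,"dy":0.01,"dz":0.85,"fingers":0.9},{"wx":0,"wy":0,"wz":0,"dx":0.025,"dy":0.01,"dz":0.94,"fingers":0.9},{"wx":0,"wy":0,"wz":0,"dx":0.025,"dy":0.01,"dz":0.96,"fingers":0.9},{"wx":0,"wy":0,"wz":0,"dx":0.025,"dy":0.01,"dz":0.96,"fingers":0.9},{"wx":0,"wy":0,"wz":0,"dx":0.025,"dy":0.01,"dz":0.96,"fingers":-0.1},{"wx":0,"wy":0,"wz":0,"dx":0.025,"dy":0.01,"dz":0.96,"fingers":-0.1},{"wx":0,"wy":0,"wz":0,"dx":0.025,"dy":0.01,"dz":0.96,"fingers":-0.1},{"wx":0,"wy":0,"wz":0,"dx":0.025,"dy":0.01,"dz":0.96,"fingers":-0.1}]'

```text
clock: 37.35
eef_pos: [603.5, 306.0, 19.2]
eef_rot: [-3.141, -0.0, -0.065]
wrist_force: [0.1, -0.2, 0.1]
finger_gap: 51.2
finger_force: 0.0
```

servo_tool --motion '[{"wx":0,"wy":0,"wz":0,"dx":0,"dy":0,"dz":-0.2,"fingers":-0.1},{"wx":0,"wy":0,"wz":0,"dx":0,"dy":0,"dz":-0.6,"fingers":-0.1},{"wx":0,"wy":0,"wz":0,"dx":0,"dy":0,"dz":-1.0,"fingers":-0.1},{"wx":0,"wy":0,"wz":0,"dx":0,"dy":0,"dz":-1.0,"fingers":-0.1}]'

```text
clock: 37.75
eef_pos: [605.6, 306.9, 125.5]
eef_rot: [-3.137, -0.008, -0.065]
wrist_force: [0.9, 0.2, 1.5]
finger_gap: 51.5
finger_force: 0.0
```

servo_tool --motion '[{"wx":0,"wy":0,"wz":0,"dx":-0.4,"dy":0,"dz":-0.4,"fingers":-0.1},{"wx":0,"wy":0,"wz":0,"dx":-1,"dy":0,"dz":-1,"fingers":-0.1},{"wx":0,"wy":0,"wz":0,"dx":-1,"dy":0,"dz":-1,"fingers":-0.1},{"wx":0,"wy":0,"wz":0,"dx":-1,"dy":0,"dz":-1,"fingers":-0.1}]'

```text
clock: 38.15
eef_pos: [502.4, 313.7, 223.6]
eef_rot: [-3.138, -0.005, -0.063]
wrist_force: [0.6, 0.4, -0.1]
finger_gap: 51.7
finger_force: 0.0
```

servo_tool --motion '[{"wx":0,"wy":0,"wz":0,"dx":-1,"dy":0,"dz":0,"fingers":-0.1},{"wx":0,"wy":0,"wz":0,"dx":-1,"dy":0,"dz":0,"fingers":-0.1},{"wx":0,"wy":0,"wz":0,"dx":-1,"dy":0,"dz":0,"fingers":-0.1},{"wx":0,"wy":0,"wz":0,"dx":-1,"dy":0,"dz":0,"fingers":-0.1}]'

```text
clock: 38.55
eef_pos: [403.8, 319.1, 218.7]
eef_rot: [3.142, -0.0, -0.064]
wrist_force: [0.2, -0.5, 0.5]
finger_gap: 51.5
finger_force: 0.0
```

```bash
python3 - <<'E'
from v import *
sc,si=camera('scene'),camera('side')
for n,p0,z in(('block',(453,23.6,-.095),3),('jar',(690,125,0),0),('green_pack',(597,-230,-.07),4),('green_twin',(592,-312.8,-.07),4),('stuck_pack',(596.5,223,-.068),4),('orange_pack',(602,306,-.068),4)):
  for c in(sc,si):
    ex=proj(np.array([[p0[0],p0[1],z+25]]),c)[0];m=pick(n,c,ex,20)
    if m is not None: q,s=fit(n,[(c,m)],z,p0=p0);print(n,q.round(2),round(s,2))
cv2.imwrite('pics/m.png',np.hstack([sc['image'][120:420,130:480],si['image'][120:420,150:500]])[:,:,::-1])
E
```

```text
block [ 4.526e+02  2.228e+01 -9.000e-02] 0.93
jar [ 6.9174e+02  1.2327e+02 -1.0000e-01] 0.88
jar [6.8979e+02 1.2698e+02 1.0000e-01] 0.82
green_pack [ 5.9869e+02 -2.3181e+02 -1.0000e-01] 0.96
green_twin [ 5.9285e+02 -3.1339e+02 -1.4000e-01] 0.92
stuck_pack [ 5.9705e+02  2.2240e+02 -2.8000e-01] 0.89
stuck_pack [ 5.9696e+02  2.2379e+02 -1.1000e-01] 0.93
orange_pack [ 6.0177e+02  3.0638e+02 -2.0000e-01] 0.89
orange_pack [ 6.0337e+02  3.0628e+02 -1.3000e-01] 0.92
```

View pics/m.png

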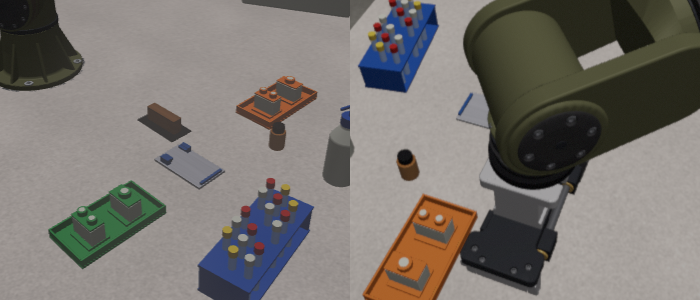

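All four packs stand upright in their own trays: green at (85,225) and (127,205), orange at (265,102) and (290,88). The block lies along the mat at (165,120), and the jar at (278,137) is undisturbed.

```bash
python3 -c "
from cell import *
print(sign_off())"
```

```text
the job is handed in; nothing more can be done
None
```

The job is handed in: all four packs stand upright in their own colour trays, the stuck pack was pushed clear of the lips with the block before I lifted it, the block lies lengthwise on the middle of the mat, and the jar was not touched. It took about 39 s of the 134 s.

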